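# Nest the empty totes on the bench scale

### The arm

A 7-joint arm with a two-finger parallel gripper is mounted at the origin on the work surface. World frame = base frame: x ahead of the robot, y to its left, z up, the work surface at z = 0. Lengths are in m, angles in rad, forces in N, time in s.
With the tool pointing down it reaches from about 0.4 to 0.875 m from the base axis. Payload 19.3 kg.
Tool frame: the origin (TCP) lies on the centre line of the jaws, within the pads' length; the fingertips stand 17 mm ahead of it and the grasp point (between the pads) lies 2 mm behind it; z points along the fingers, y is the line along which they close (so a half turn about z gives the same grasp; the last joint's range is limited). The gripper opens to 85 mm and grips with 20 to 120 N. Pads are 22 mm wide; open, the fingers measure 114 mm over their backs; the gripper's body (76 mm by 85 mm) begins 54 mm behind the grasp point. The pads swing forward as they close: fully open they stand 13 mm farther back than shut.
Start: joints at [-1.203, 0.521, -0.036, 1.599, 0.021, 1.021, -0.113], TCP at [0.265, 0.566, 0.248] pointing down, gripper open.
Joint ranges: [-2.91, 2.91], [-0.3, 2.13], [-1.5, 1.42], [0.17, 2.43], [-1.26, 4.41], [0.16, 1.93], [-2.52, 2.52]. Speed limits (rad/s): [1.89, 1.89, 2.39, 2.39, 3.01, 3.01, 3.01].

### API

Orientations are given as a unit quaternion [x, y, z, w].
In Python, from plant import sensors, cams, robot, finder gives the robot as it stands.
- The arm moves only by the tool apply_moves, never from a script. Its argument "motion" is text: rows parted by semicolons, each of 5 numbers parted by spaces: the opening, from 0 (shut) to 1 (fully open), then the shift along the tool's x, y, z each as a share of 0.15 m, from -1 to 1, then the turn about the tool's z as a share of 180 degrees, from -1 to 1. A call has 1 to 10 rows; each row is the pose to reach, as a shift and turn from the pose commanded when the call began, along the tool's axes at that moment, turning the shorter way round; what a row does not reach only later rows make up. A row lasts 1/8 s, in which the tool goes at most 62.5 mm and 10.7 degrees, less where a joint would pass 70% of its speed; a pose out of reach is approached as far as the arm can. A call with a number of a shift or a turn outside -1 to 1 is refused whole. A call with a gripper value outside its range is refused whole. The fingers move at their own pace and stop on an object; "force" is the grip in N (left out, the last holds). Time passes only in rows, so rows that repeat a pose let the fingers close. It gives the time, the measured TCP pose, the force, the opening and the grip force at its end, in the units of the state.
- sensors.sense(): the state, without advancing time (a new reading comes with each control period).
- cams.snapshot(name): name is "side" or "top"; returns (picture, depth): 384x512x3 uint8, blue, green, red; 384x512 float32, m along the optical axis (not along the pixel's ray), 0 where there is no reading.
- cams.calibration(name): a dict with "fx", "fy", "cx", "cy" (pixels), "R" (3x3) and "t" (3): a world point X has camera coordinates R X + t. Camera axes: x right, y down, z forward; pixel columns grow to the right and rows downward; lengths in m; the calibration is good to about 2 mm. A picture is of the moment at which its call begins. calibration takes no time and is no camera call.
- robot.sign_off(): hands the job in; it is judged then, once.
Trained networks look in the newest picture that a camera, given by its name, has taken for a name from the list of things; names that differ only in an ending like _2 or _b are one class to them, and where a whole thing is asked for, a point or a joint stands for the part that bears it (a point fixed in the world has none). Each returns a list of dicts, best first, with "confidence" (0 to 1); they miss things now and then, are a little off and sometimes report something else, mostly with a low value. They report only what shows in the picture. A call takes as long as a camera call. They do not tell look-alikes from the thing itself.
- finder.find_in(label, camera): "rect" ([left, top, right, bottom] in pixels, round what is visible of it).
- finder.landmark_of(label, camera): "uv" ([column, row] in pixels: a listed point, or the origin of a listed thing).
The state is a dict: "t": time; "joints": joint angles; "qvel": joint speeds; "tau": joint torques, N m; "position": TCP position; "tcp_rot": TCP orientation; "ft_force": force on the tool from outside, world axes, zero at the start; "ft_torque": the same for the moment, N m; "gripper_width": finger opening in m; "grasp_force": force on a finger pad.
Only numpy, scipy, OpenCV 4.12 (cv2) and the standard library are available. Lean on these libraries where they do the work, as an engineer would, in place of code of your own. Each camera call takes 0.05 s, during which the arm holds its last target. There are 200 camera calls.

### The job

Nest the three empty grey totes into one another to make one straight stack standing on the pan of the bench scale, each fully down in the one below, with their long sides along the long side of the pan and the stack centred on it so that nothing overhangs. Set them down gently, without pressing or dropping them on the scale, and leave the full tote and everything else on the bench where it is.

Things in the scene. Friction and masses are not known exactly. Their poses are not given: they have to be found in the camera images.
- tote_a: one of three identical empty grey plastic totes, open on top, about 0.14 kg (hidden spread). Outside over the rim 140 (x) x 104 mm (y), 80 mm high. Its rim, 9 mm thick and 20 mm tall with upright faces all round (mouth 122 x 86), can be pinched from above, one finger inside, one outside. Origin: centre of the underside; x along the long side, z up
- tote_b: identical to tote_a. Below the rim the 3 mm walls step in 3 mm, then taper to a foot of 101 x 65 mm. Nesting: four corner stops inside carry the next tote with its underside 30 mm above this one's underside, so rims stand 30 mm apart with 10 mm free between them; play about 2 mm each side; the taper guides it in, either end first. Origin and axes as tote_a
- tote_c: identical to tote_a and tote_b; origin: centre of the underside, x along the long side, z up. The three may be nested in any order
- pan (a point): centre of the top face of the bench scale's flat steel pan, 50 mm above the table; the pan is 180 mm long (along x) and 138 mm wide (along y), z up. The scale is fixed on the table and its pan does not give; a low black display unit (26 mm tall) sticks out 25 mm past the pan at its -x end
- full_tote: a tote of the same shape and size as the empty ones but filled to about 13 mm below its rim with steel parts, 0.95 kg; not to be moved. Rim 140 x 104, 80 mm high, origin under its centre, x along its long side
- bottle: white cleaner bottle, 58 mm diameter, 165 mm tall, standing; origin under its centre
- can: grey tin, 68 mm diameter, 120 mm tall, standing; origin under its centre
- carton: small cardboard carton, 85 (x) x 70 (y) x 90 mm tall; origin under its centre
- tape_roll: clear packing tape roll lying flat, 100 mm diameter, 48 mm tall; origin under its centre
- scanner: black hand scanner lying flat, 140 mm long (from 60 behind its origin to 83 mm ahead along its x), 50 mm wide, 32 mm tall; origin on the table under its handle
- knife: grey utility knife lying flat, 160 mm long (from 65 behind its origin to 95 mm ahead along its x), 24 mm wide, 18 mm tall; origin on the table under its handle
- scale: the bench scale under the pan (black base, steel pan), fixed; origin on the table under the pan's centre, axes as the pan's
Things that resemble listed ones, but are neither listed nor needed, are in the scene too. Leave any blue or orange look-alike of the tote_c alone.

How it is judged:
At the end, for the whole second after the job is handed in: The three empty totes are upright (0.05 rad) and at rest, nested on the pan: undersides 0, 30 and 60 mm above it (4 mm), each centre within 12 mm of the pan's centre along each pan axis and 5 mm of the others, long sides along the pan's (0.07 rad, either end first) (x of tote_a in the frame of pan between -0.012 and 0.012 m and y of tote_a in the frame of pan between -0.012 and 0.012 m and (z of tote_a in the frame of pan between -0.004 and 0.004 m or z of tote_a in the frame of pan between 0.026 and 0.034 m or z of tote_a in the frame of pan between 0.056 and 0.064 m) and angle between the x axis of each of tote_a, tote_b, tote_c and the x axis of pan, either way round below 0.07 rad and angle between each of tote_a, tote_b, tote_c's own z axis and vertical below 0.05 rad and linear speed of each of tote_a, tote_b, tote_c below 0.01 m/s and angular speed of each of tote_a, tote_b, tote_c below 0.05 rad/s and x of tote_b in the frame of pan between -0.012 and 0.012 m and y of tote_b in the frame of pan between -0.012 and 0.012 m and (z of tote_b in the frame of pan between -0.004 and 0.004 m or z of tote_b in the frame of pan between 0.026 and 0.034 m or z of tote_b in the frame of pan between 0.056 and 0.064 m) and x of tote_c in the frame of pan between -0.012 and 0.012 m and y of tote_c in the frame of pan between -0.012 and 0.012 m and (z of tote_c in the frame of pan between -0.004 and 0.004 m or z of tote_c in the frame of pan between 0.026 and 0.034 m or z of tote_c in the frame of pan between 0.056 and 0.064 m) and horizontal distance between tote_a and tote_b below 0.005 m and (z of tote_a in the frame of tote_b above 0.02 m or z of tote_a in the frame of tote_b below -0.02 m) and horizontal distance between each of tote_a, tote_b and tote_c below 0.005 m and (z of tote_a in the frame of tote_c above 0.02 m or z of tote_a in the frame of tote_c below -0.02 m) and (z of tote_b in the frame of tote_c above 0.02 m or z of tote_b in the frame of tote_c below -0.02 m)); the robot touches nothing.
It fails at once if the full tote is pushed more than 25 mm or tipped (distance of full_tote from where it was at the start of the episode above 0.025 m or angle between full_tote's own z axis and vertical above 0.5 rad).
It fails at once if the bottle, can or carton is pushed more than 25 mm or tipped over (distance of any of bottle, can, carton from where it was at the start of the episode above 0.025 m or angle between any of bottle, can, carton's own z axis and vertical above 0.5 rad).
It fails at once if the tape roll, scanner or knife is pushed more than 25 mm or tipped (distance of any of tape_roll, scanner, knife from where it was at the start of the episode above 0.025 m or angle between any of tape_roll, scanner, knife's own z axis and vertical above 0.5 rad).
It fails at once if a tote is dropped onto the scale or stack (over the pan, less than 70 mm above it, and faster than 0.5 m/s) ((horizontal distance between tote_a and pan below 0.06 m and z of tote_a in the frame of pan below 0.07 m and linear speed of tote_a above 0.5 m/s) or (horizontal distance between tote_b and pan below 0.06 m and z of tote_b in the frame of pan below 0.07 m and linear speed of tote_b above 0.5 m/s) or (horizontal distance between tote_c and pan below 0.06 m and z of tote_c in the frame of pan below 0.07 m and linear speed of tote_c above 0.5 m/s)).
It fails at once if the scale is pressed hard (more than 100 N) (contact force between scale and anything else above 100 N).
It also fails if it takes over 72 s, if anything falls off the work surface, if the arm or the gripper's body presses on something with over 40 N, if the wrist force passes 120 N, or if a joint passes its speed limit or range.

## Working session

There is one attempt and no reset: what is moved stays moved. The work goes in short steps, Python scripts to look and compute and a tool call to move; the robot and the scene stay as the last step left them, time stands still between calls to the robot, and variables do not carry over. Pictures are saved under pics/ and viewed, at most 10 in all, crops included, and the job is handed in when it is done.

Besides the shell and the picture viewer there is one more tool, called after "Request:" as a command line: name --argument value ..., lists and objects as JSON in quotes. apply_moves: Moves the arm, as the interface text tells. Shift numbers are shares of 0.15 m and turn numbers shares of 180 degrees, none past 1 either way. Its arguments: {"type":"object","properties":{"motion":{"type":"string"},"force":{"type":"number"}},"required":["motion"]}

```bash
mkdir -p pics; ls
python3 - <<'E'
from plant import sensors, cams, robot, finder
import cv2,numpy as np
print(sensors.sense())
for n in("top","side"):
    im,d=cams.snapshot(n); cv2.imwrite(f"pics/{n}0.png",im); np.save(f"pics/{n}0.npy",d)
    print(n,cams.calibration(n))
    for l in("tote_a","pan","full_tote"):
        print(l,[(np.round(r["uv"],0).tolist(),round(r["confidence"],2)) for r in finder.landmark_of(l,n)])
E
```

```text
pics
{'t': 0.0, 'joints': array([-1.203179  ,  0.52201072, -0.03631659,  1.59999008,  0.02119324,
        1.02113634, -0.11280082]), 'qvel': array([-0.00038538, -0.00131127,  0.0003375 ,  0.00018927,  0.00107008,
       -0.00040358, -0.00063782]), 'tau': array([-1.68447018e-04, -9.27097464e+01,  1.98014729e+00, -3.69941103e+01,
        1.80294999e-02,  8.02447874e-03, -4.51837445e-05]), 'position': array([0.2648774 , 0.56573978, 0.24773433]), 'tcp_rot': array([ 2.17176154e-01,  9.76132256e-01, -5.73629531e-04, -8.47475691e-05]), 'ft_force': array([ 0.3606088 , -0.45802585,  0.49235036]), 'ft_torque': array([ 0.07991378,  0.00523177, -0.0111726 ]), 'grasp_force': 0.0, 'gripper_width': 0.08549293187953481}
top {'fx': 426.7621290392442, 'fy': 426.7621290392442, 'cx': 249.312460651786, 'cy': 187.98038212583796, 'R': array([[-0.01695206, -0.9998174 , -0.00881991],
       [-0.99142424,  0.01795164, -0.12944389],
       [ 0.12957858,  0.00654993, -0.99154752]]), 't': array([0.09453973, 0.47971139, 1.57098223])}
tote_a [([244.0, 182.0], 0.97), ([304.0, 148.0], 0.88), ([127.0, 162.0], 0.83), ([210.0, 254.0], 0.69), ([176.0, 175.0], 0.67)]
pan [([371.0, 178.0], 0.75)]
full_tote [([239.0, 129.0], 0.7)]
side {'fx': 426.72005368543523, 'fy': 426.72005368543523, 'cx': 250.18590905981236, 'cy': 197.47752226936694, 'R': array([[-0.71958469, -0.69439276, -0.00406952],
       [-0.50062876,  0.52283453, -0.68993833],
       [ 0.48121587, -0.49443174, -0.72385671]]), 't': array([0.42235569, 0.22743562, 1.30732921])}
tote_a [([124.0, 265.0], 0.97), ([266.0, 159.0], 0.94), ([272.0, 272.0], 0.89), ([183.0, 241.0], 0.73), ([248.0, 208.0], 0.66), ([240.0, 239.0], 0.52)]
pan [([330.0, 136.0], 0.79)]
full_tote [([358.0, 175.0], 0.22)]
```

View pics/top0.png

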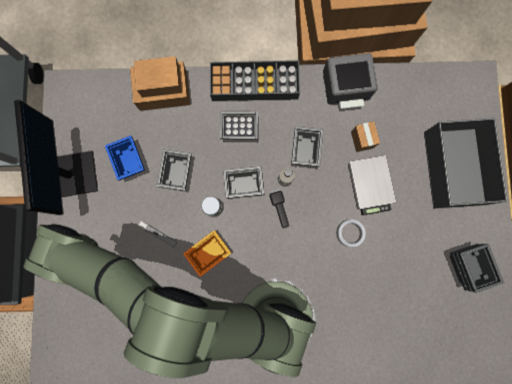

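View pics/side0.png

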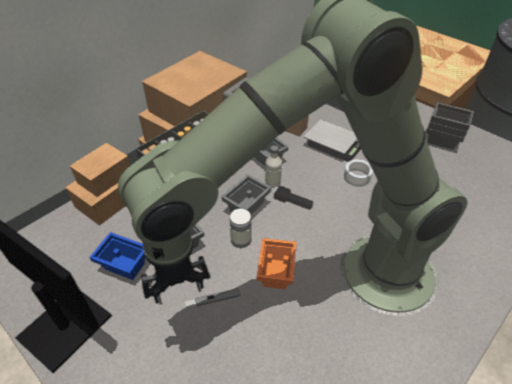

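Top picture: the grey open totes are at (175,171), (244,183) and (307,148). The full tote is at (239,126) and has round parts in it. Blue at (125,158) and orange at (207,253) are look-alikes. The pan is at (372,183), with its display towards the robot at (375,210). The three empty grey totes fit the description, so I'll confirm them in an enlarged crop and measure.

```bash
cat > h.py <<'E'
import numpy as np, cv2
from plant import cams
def cloud(d,c):
    v,u=np.mgrid[:d.shape[0],:d.shape[1]]
    P=np.stack([(u-c["cx"])/c["fx"]*d,(v-c["cy"])/c["fy"]*d,d],-1)
    return (P-c["t"])@c["R"]
def rect(X,uv,r,z0,z1):
    """min-area rectangle (centre, long, short, angle of long side, mean z) of points in a height band near a pixel"""
    u,v=uv; S=X[v-r:v+r+1,u-r:u+r+1].reshape(-1,3)
    S=S[(S[:,2]>z0)&(S[:,2]<z1)]
    (cx,cy),(w,h),a=cv2.minAreaRect(S[:,:2].astype(np.float32))
    if w<h: w,h,a=h,w,a+90
    a=(a+90)%180-90
    return np.round([cx,cy,w,h,a,np.median(S[:,2]),len(S)],4)
E
python3 - <<'E'
from h import *
c=cams.calibration("top"); d=np.load("pics/top0.npy"); X=cloud(d,c)
for n,uv,r,z0,z1 in(("L",(175,170),24,.07,.09),("M",(244,182),24,.07,.09),("R",(307,147),24,.07,.09),("full",(239,126),22,.07,.09),("pan",(372,182),30,.042,.058)):
    print(n,rect(X,uv,r,z0,z1))
for n,uv,r in(("bottle?",(287,176),14),("can?",(211,205),14),("carton",(368,135),18),("scanner",(279,208),20),("bin",(352,75),30),("tape",(351,233),18)):
    u,v=uv;S=X[v-r:v+r,u-r:u+r].reshape(-1,3);S=S[S[:,2]>.012]; print(n,S.min(0).round(3),S.max(0).round(3))
im=cv2.imread("pics/top0.png")[100:230,100:400]
cv2.imwrite("pics/crop0.png",cv2.resize(im,None,fx=2.6,fy=2.6,interpolation=cv2.INTER_CUBIC))
E
```

```text
L [ 5.517e-01  3.626e-01  1.407e-01  1.062e-01 -9.358e+00  7.870e-02
  3.410e+02]
M [ 4.85700e-01  1.17000e-01  1.61400e-01  1.34600e-01 -8.48975e+01
  7.94000e-02  3.27000e+02]
R [ 6.2990e-01 -1.2980e-01  1.4100e-01  1.0470e-01 -7.4915e+00  7.9200e-02
  3.2800e+02]
full [7.14400e-01 1.21900e-01 1.38600e-01 1.05800e-01 8.95869e+01 7.82000e-02
 3.64000e+02]
pan [ 4.9690e-01 -3.7190e-01  1.8080e-01  1.4110e-01  8.7936e+00  5.0000e-02
  1.7380e+03]
bottle? [ 0.274 -0.104  0.012] [0.572 0.076 1.621]
can? [0.274 0.076 0.015] [0.445 0.255 1.621]
carton [ 0.274 -0.394  0.012] [0.715 0.076 1.621]
scanner [ 0.274 -0.056  0.013] [0.479 0.076 1.621]
bin [ 0.274 -0.39   0.012] [0.967 0.076 1.621]
tape [ 0.259 -0.335  0.012] [0.358 0.076 1.621]
```

View pics/crop0.png

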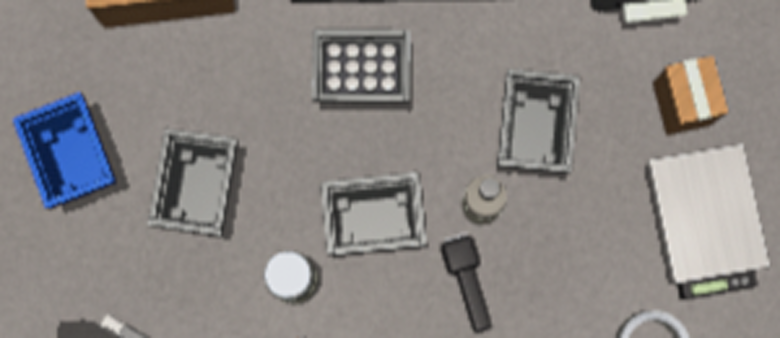

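```bash
cat >> h.py <<'E'
from scipy.spatial.transform import Rotation as Ro
def near(X,d,c,r,z0,z1):
    S=X[(d>0)&(np.hypot(X[...,0]-c[0],X[...,1]-c[1])<r)&(X[...,2]>z0)&(X[...,2]<z1)]
    (cx,cy),(w,h),a=cv2.minAreaRect(S[:,:2].astype(np.float32))
    if w<h: w,h,a=h,w,a+90
    return np.round([cx,cy,w,h,(a+90)%180-90,np.median(S[:,2]),len(S)],4)
def yaw(q): y=Ro.from_quat(q).as_matrix()[:,1]; return np.degrees(np.arctan2(y[1],y[0]))
def plan(p,psi,goals):
    """moves from pose (p, yaw psi deg of tool y) through goals [(xyz,yaw)]: shift x y z (shares), turn share, rows needed"""
    for g,gp in goals:
        g=np.array(g); n=1; dy=gp-psi
        while True:
            q,a,out=p,psi,[]
            for i in range(n):
                r=np.radians(a); s=g*(i+1)/n+p*(n-1-i)/n-q
                y=np.array([np.cos(r),np.sin(r),0]); x=np.array([-y[1],y[0],0])
                sh=np.array([s@x,s@y,-s[2]])/.15; t=-dy/n/180
                out.append(list(np.round(sh,3))+[round(t,3),int(np.ceil(max(np.linalg.norm(s)/.06,abs(dy)/n/10.5)))])
                q,a=q+s,a+dy/n
            if max(abs(np.array(out)[:,:3]).max(),abs(dy)/n/95)<=1: break
            n+=1
        print(np.round(g,3),gp); [print("   ",*map(float,o)) for o in out]
        p,psi=g,gp
E
python3 - <<'E'
from h import *
from plant import sensors
d=np.load("pics/top0.npy"); X=cloud(d,cams.calibration("top"))
for n,c,z in(("L",(.552,.363),.08),("M",(.51,.117),.08),("R",(.63,-.13),.08),("pan",(.497,-.372),.05)):
    print(n,near(X,d,c,.12 if n=="pan" else .098,z-.008,z+.008))
for n,uv,r in(("bottle",(287,176),14),("can",(211,205),12),("carton",(368,135),18)):
    u,v=uv;S=X[v-r:v+r,u-r:u+r][d[v-r:v+r,u-r:u+r]>0];S=S[S[:,2]>.06];print(n,S.min(0).round(3),S.max(0).round(3))
L=near(X,d,(.552,.363),.098,.072,.088); a=L[4]; r=np.radians(a)
g=L[:2]-.0655*np.array([np.cos(r),np.sin(r)])
s=sensors.sense(); print(yaw(s["tcp_rot"]),g)
plan(s["position"],yaw(s["tcp_rot"]),[((*g,.16),a),((*g,.074),a)])
E
```

```text
L [ 5.517e-01  3.626e-01  1.407e-01  1.062e-01 -9.358e+00  7.920e-02
  3.170e+02]
M [ 5.01200e-01  1.07600e-01  1.39900e-01  1.05400e-01 -8.49064e+01
  7.95000e-02  3.15000e+02]
R [ 6.2990e-01 -1.2990e-01  1.4100e-01  1.0450e-01 -7.4898e+00  7.9300e-02
  3.1700e+02]
pan [ 4.9690e-01 -3.7190e-01  1.8080e-01  1.4110e-01  8.7936e+00  5.0000e-02
  1.7380e+03]
bottle [ 0.49  -0.102  0.06 ] [ 0.568 -0.021  0.171]
can [0.379 0.19  0.063] [0.445 0.255 0.128]
carton [ 0.619 -0.394  0.06 ] [ 0.715 -0.31   0.101]
64.91292728572773 [0.4870717  0.37325048]
[0.487 0.373 0.16 ] -9.358
    -0.943 -0.268 0.294 0.206 4.0
    -0.914 0.356 0.294 0.206 4.0
[0.487 0.373 0.074] -9.358
    0.0 0.0 0.573 -0.0 2.0
```

Request:
apply_moves --motion "0.5 -0.943 -0.268 0.294 0.206; 0.5 -0.943 -0.268 0.294 0.206; 0.5 -0.943 -0.268 0.294 0.206; 0.5 -0.943 -0.268 0.294 0.206; 0.5 -0.943 -0.268 0.294 0.206" --force 40

```text
t: 1.02
position: [0.3761, 0.4697, 0.2042]
tcp_rot: [0.516, 0.857, -0.0, 0.0]
ft_force: [-0.7, 0.4, 0.2]
gripper_width: 0.0427
grasp_force: 0.0
```

Request:
apply_moves --motion "0.5 -0.914 0.356 0.294 0.206; 0.5 -0.914 0.356 0.294 0.206; 0.5 -0.914 0.356 0.294 0.206; 0.5 -0.914 0.356 0.294 0.206; 0.5 -0.914 0.356 0.294 0.206; 0.5 -0.914 0.356 0.294 0.206; 0.5 -0.914 0.356 0.294 0.206"

```text
t: 1.9
position: [0.487, 0.3738, 0.1603]
tcp_rot: [0.761, 0.649, 0.0, -0.0]
ft_force: [0.4, 0.1, -0.0]
gripper_width: 0.0428
grasp_force: 0.0
```

Run:
```python
from h import *
from plant import sensors
s=sensors.sense(); p=s["position"]; print(s["t"],p,yaw(s["tcp_rot"]))
im,d=cams.snapshot("top"); X=cloud(d,cams.calibration("top"))
cv2.imwrite("pics/t1.png",cv2.resize(im[100:260,80:320],None,fx=3,fy=3))
plan(p,yaw(s["tcp_rot"]),[((.4871,.3733,.074),-9.36)])
```

```text
1.9 [0.48698908 0.37375819 0.16025603] -9.104236530489212
[0.487 0.373 0.074] -9.36
    -0.003 0.001 0.575 0.001 2.0
```

Request:
apply_moves --motion "0.5 0 0 0.3 0; 0.5 0 0 0.575 0; 0.5 0 0 0.575 0; 0.5 0 0 0.575 0; 0 0 0 0.575 0; 0 0 0 0.575 0; 0 0 0 0.575 0; 0 0 0 0.575 0; 0 0 0 0.575 0; 0 0 0 0.575 0" --force 40

```text
t: 3.2
position: [0.4875, 0.3739, 0.0753]
tcp_rot: [0.762, 0.648, 0.001, -0.0]
ft_force: [-4.5, -1.4, 12.2]
gripper_width: 0.0111
grasp_force: 39.4
```

Request:
apply_moves --motion "0 0 0 -0.15 0; 0 0 0 -0.3 0; 0 0 0 -0.6 0; 0 0 0 -1 0; 0 0 0 -1 0; 0 0 0 -1 0; 0 0 0 -1 0"

```text
t: 4.08
position: [0.4868, 0.373, 0.2227]
tcp_rot: [0.762, 0.648, -0.001, 0.0]
ft_force: [-1.2, -0.2, -1.3]
gripper_width: 0.0097
grasp_force: 39.4
```

Run:
```python
from h import *
from plant import sensors
s=sensors.sense(); p=s["position"]; print(s["t"],p,yaw(s["tcp_rot"]),s["gripper_width"],s["ft_force"])
for n in("top","side"):
    im,d=cams.snapshot(n); X=cloud(d,cams.calibration(n)); 
    S=X[(d>0)&(abs(X[...,0]-.56)<.11)&(abs(X[...,1]-.36)<.1)&(X[...,2]>.1)]
    print(n,len(S), np.histogram(S[:,2],bins=np.arange(.1,.36,.02)))
    cv2.imwrite(f"pics/{n}2.png",im)
r=np.radians(8.79); e=np.array([np.cos(r),np.sin(r)])
g=np.array([.4969,-.3719])-.0655*e
plan(p,yaw(s["tcp_rot"]),[((.44,.3,.275),-9),((*g,.275),8.79),((*g,.14),8.79)])
```

```text
4.075 [0.48678202 0.37304371 0.22274798] -9.24099894144369 0.009723903500355287 [-1.15261627 -0.18254797 -1.32541793]
top 2261 (array([  0,  29, 256, 107,  90, 191,  94,   0,   3,   7,   2,   0]), array([0.1 , 0.12, 0.14, 0.16, 0.18, 0.2 , 0.22, 0.24, 0.26, 0.28, 0.3 ,
       0.32, 0.34]))
side 3461 (array([  0,   9, 209, 206, 169, 332, 195,  44,  54,  44,  53,  49]), array([0.1 , 0.12, 0.14, 0.16, 0.18, 0.2 , 0.22, 0.24, 0.26, 0.28, 0.3 ,
       0.32, 0.34]))
[0.44  0.3   0.275] -9
    -0.531 -0.23 -0.348 -0.001 2.0
[ 0.432 -0.382  0.275] 8.79
    -0.9 0.132 -0.0 -0.02 3.0
    -0.906 0.076 -0.0 -0.02 3.0
    -0.909 0.019 -0.0 -0.02 3.0
    -0.909 -0.037 -0.0 -0.02 3.0
    -0.904 -0.093 -0.0 -0.02 3.0
[ 0.432 -0.382  0.14 ] 8.79
    0.0 0.0 0.9 -0.0 3.0
```

View pics/side2.png

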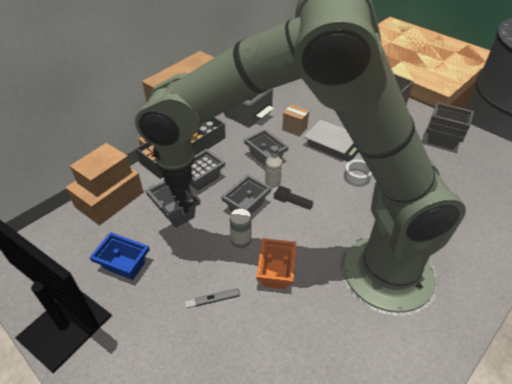

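Side picture: the tote is lifted, hanging in the fingers at about (172,197). Next I'll check its tilt.

```bash
cat >> h.py <<'E'
def tilt(X,d,c,a,z,excl):
    """rim of held tote near c: plane z=a*u+b*v+c in tote axes; excl(u,v) masks the gripper"""
    r=np.radians(a);R=np.array([[np.cos(r),np.sin(r)],[-np.sin(r),np.cos(r)]])
    uv=(X[...,:2]-c)@R.T; u,v=uv[...,0],uv[...,1]
    m=(d>0)&(abs(u)<.078)&(abs(v)<.058)&((abs(u)>.058)|(abs(v)>.040))&(abs(X[...,2]-z)<.02)&~excl(u,v)
    A=np.c_[u[m],v[m],np.ones(m.sum())]; b=X[...,2][m]
    k=np.ones(len(b),bool)
    for _ in range(6):
        s=np.linalg.lstsq(A[k],b[k],rcond=None)[0]; e=b-A@s; k=abs(e)<.005
    P=np.c_[u[m],v[m]][k]
    print("slope(rad) u,v",s[:2].round(3),"z",s[2].round(4),"n",k.sum(),"u",P[:,0].min().round(4),P[:,0].max().round(4),"v",P[:,1].min().round(4),P[:,1].max().round(4))
    return s
E
python3 - <<'E'
from h import *
im,d=cams.snapshot("top"); X=cloud(d,cams.calibration("top"))
r=np.radians(-9.24);c=np.array([.4868,.373])+.0655*np.array([np.cos(r),np.sin(r)])
tilt(X,d,c,-9.24,.2287,lambda u,v:u<-.02)
E
```

```text
slope(rad) u,v [-0.101  0.004] z 0.2213 n 152 u -0.0197 0.0704 v -0.0536 0.0516
```

Request:
apply_moves --motion "0 -0.531 -0.23 -0.348 0; 0 -0.531 -0.23 -0.348 0; 0 -0.531 -0.23 -0.348 0; 0 -0.531 -0.23 -0.348 0" --force 90

```text
t: 4.72
position: [0.4405, 0.3008, 0.2758]
tcp_rot: [0.762, 0.648, -0.0, -0.0]
ft_force: [0.5, 0.4, -1.1]
gripper_width: 0.0075
grasp_force: 87.5
```

Request:
apply_moves --motion "0 -0.9 0.132 0 -0.02; 0 -0.9 0.132 0 -0.02; 0 -0.9 0.132 0 -0.02; 0 -0.9 0.132 0 -0.02"

```text
t: 5.22
position: [0.4386, 0.164, 0.2757]
tcp_rot: [0.741, 0.671, -0.0, 0.0]
ft_force: [-0.8, 0.5, -1.1]
gripper_width: 0.0077
grasp_force: 87.6
```

Request:
apply_moves --motion "0 -0.906 0.076 0 -0.02; 0 -0.906 0.076 0 -0.02; 0 -0.906 0.076 0 -0.02; 0 -0.906 0.076 0 -0.02"

```text
t: 5.72
position: [0.4368, 0.0285, 0.2758]
tcp_rot: [0.719, 0.695, -0.0, 0.0]
ft_force: [-0.4, 0.8, -1.7]
gripper_width: 0.0072
grasp_force: 87.6
```

Request:
apply_moves --motion "0 -0.909 0.019 0 -0.02; 0 -0.909 0.019 0 -0.02; 0 -0.909 0.019 0 -0.02; 0 -0.909 0.019 0 -0.02"

```text
t: 6.22
position: [0.4349, -0.1076, 0.2757]
tcp_rot: [0.697, 0.717, -0.0, -0.0]
ft_force: [0.6, 0.4, -0.9]
gripper_width: 0.0079
grasp_force: 87.6
```

Request:
apply_moves --motion "0 -0.909 -0.037 0 -0.02; 0 -0.909 -0.037 0 -0.02; 0 -0.909 -0.037 0 -0.02; 0 -0.909 -0.037 0 -0.02"

```text
t: 6.72
position: [0.4333, -0.2438, 0.2756]
tcp_rot: [0.674, 0.739, -0.0, -0.0]
ft_force: [0.7, 1.4, -1.6]
gripper_width: 0.0078
grasp_force: 87.6
```

Request:
apply_moves --motion "0 -0.904 -0.093 0 -0.02; 0 -0.904 -0.093 0 -0.02; 0 -0.904 -0.093 0 -0.02; 0 -0.904 -0.093 0 -0.02; 0 -0.904 -0.093 0 -0.02; 0 -0.904 -0.093 0 -0.02"

```text
t: 7.48
position: [0.4315, -0.38, 0.2762]
tcp_rot: [0.65, 0.76, 0.0, -0.0]
ft_force: [-1.3, 0.4, -1.4]
gripper_width: 0.0078
grasp_force: 87.6
```

Run:
```python
from h import *
from plant import sensors
s=sensors.sense(); p=s["position"]; y=yaw(s["tcp_rot"]); print(s["t"],p,y,s["gripper_width"],s["grasp_force"],s["ft_force"])
im,d=cams.snapshot("top"); X=cloud(d,cams.calibration("top"))
r=np.radians(y);e=np.array([np.cos(r),np.sin(r)])
tilt(X,d,p[:2]+.0655*e,y,p[2]+.003,lambda u,v:u<-.02)
r=np.radians(8.79); e=np.array([np.cos(r),np.sin(r)])
g=np.array([.4969,-.3719])-.0655*e
plan(p,y,[((*g,.150),8.79)])
```

```text
7.475 [ 0.4314568  -0.38001584  0.27622125] 8.875475618774127 0.007766602699142174 87.64852331019938 [-1.28091456  0.37441206 -1.39997885]
slope(rad) u,v [-0.069 -0.004] z 0.2742 n 232 u -0.0187 0.0706 v -0.0532 0.0535
[ 0.432 -0.382  0.15 ] 8.79
    -0.013 0.003 0.841 0.0 3.0
```

Request:
apply_moves --motion "0 -0.013 0 0.3 0; 0 -0.013 0 0.6 0; 0 -0.013 0 0.8 0; 0 -0.013 0 0.88 0; 0 -0.013 0 0.92 0; 0 -0.013 0 0.95 0; 0 -0.013 0 0.97 0; 0 -0.013 0 0.985 0; 0 -0.013 0 0.985 0" --force 40

```text
t: 8.65
position: [0.4309, -0.3843, 0.1293]
tcp_rot: [0.651, 0.759, -0.0, 0.001]
ft_force: [-5.4, -0.6, 10.7]
gripper_width: 0.0081
grasp_force: 99.4
```

Run:
```python
from h import *
from plant import sensors
s=sensors.sense(); p=s["position"]; y=yaw(s["tcp_rot"]); print(s["t"],p,y,s["gripper_width"],s["grasp_force"],s["ft_force"])
im,d=cams.snapshot("top"); X=cloud(d,cams.calibration("top"))
r=np.radians(y);e=np.array([np.cos(r),np.sin(r)])
tilt(X,d,p[:2]+.0655*e,y,p[2]+.003,lambda u,v:u<-.02)
```

```text
8.65 [ 0.43090698 -0.38428518  0.12930551] 8.71419152479229 0.00807434197873087 99.37040853314102 [-5.36717694 -0.5639522  10.70566192]
slope(rad) u,v [-0.014  0.003] z 0.1302 n 161 u -0.0179 0.0708 v -0.0518 0.0524
```

Request:
apply_moves --motion "0 0 0 0.015 0; 0 0 0 0.02 0; 0.5 0 0 0.02 0; 0.5 0 0 0.02 0; 0.5 0 0 0.02 0; 0.5 0 0 0.02 0"

```text
t: 9.45
position: [0.4311, -0.3835, 0.1253]
tcp_rot: [0.651, 0.759, 0.0, 0.0]
ft_force: [0.4, -0.3, -0.5]
gripper_width: 0.0431
grasp_force: 0.0
```

Request:
apply_moves --motion "0.5 0 0 -0.2 0; 0.5 0 0 -0.5 0; 0.5 0 0 -0.9 0; 0.5 0 0 -0.9 0; 0.5 0 0 -0.9 0"

```text
t: 10.07
position: [0.431, -0.3832, 0.2601]
tcp_rot: [0.651, 0.759, 0.0, -0.0]
ft_force: [-0.6, -0.2, -0.9]
gripper_width: 0.0427
grasp_force: 0.0
```

Run:
```python
from h import *
from plant import sensors
s=sensors.sense(); p=s["position"]; y=yaw(s["tcp_rot"]); print(s["t"],p,y)
a=-7.49; r=np.radians(a); n=np.array([np.sin(r),-np.cos(r)])  # tool y to tote's right
g=np.array([.6299,-.1299])+.0475*n
print(g)
plan(p,y,[((*p[:2],.275),y),((*g,.26),a-90),((*g,.074),a-90)])
```

```text
10.075 [ 0.43102629 -0.38323505  0.26013323] 8.77653550683627
[ 0.62370823 -0.17699471]
[ 0.431 -0.383  0.275] 8.77653550683627
    0.0 0.0 -0.099 -0.0 1.0
[ 0.624 -0.177  0.26 ] -97.49
    0.581 0.74 0.05 0.295 6.0
    0.941 -0.021 0.05 0.295 6.0
[ 0.624 -0.177  0.074] -97.49
    0.0 0.0 0.62 -0.0 2.0
    0.0 0.0 0.62 -0.0 2.0
```

Request:
apply_moves --motion "0.5 0.581 0.74 0 0.295; 0.5 0.581 0.74 0 0.295; 0.5 0.581 0.74 0 0.295; 0.5 0.581 0.74 0 0.295; 0.5 0.581 0.74 0 0.295; 0.5 0.581 0.74 0 0.295; 0.5 0.581 0.74 0 0.295"

```text
t: 10.95
position: [0.5272, -0.2805, 0.2596]
tcp_rot: [0.921, 0.39, -0.0, -0.0]
ft_force: [0.6, 0.5, 0.4]
gripper_width: 0.0428
grasp_force: 0.0
```

Request:
apply_moves --motion "0.5 0.941 -0.021 0 0.295; 0.5 0.941 -0.021 0 0.295; 0.5 0.941 -0.021 0 0.295; 0.5 0.941 -0.021 0 0.295; 0.5 0.941 -0.021 0 0.295; 0.5 0.941 -0.021 0 0.295; 0.5 0.941 -0.021 0 0.295; 0.5 0.941 -0.021 0 0.295"

```text
t: 11.95
position: [0.6238, -0.1775, 0.2604]
tcp_rot: [0.998, -0.064, 0.0, -0.0]
ft_force: [-0.1, 1.7, -0.2]
gripper_width: 0.0426
grasp_force: 0.0
```

Request:
apply_moves --motion "0.5 0 0 0.35 0; 0.5 0 0 0.7 0; 0.5 0 0 0.7 0; 0.5 0 0 0.7 0"

```text
t: 12.45
position: [0.6244, -0.1781, 0.1574]
tcp_rot: [0.998, -0.065, 0.001, 0.0]
ft_force: [-0.2, 0.3, 0.3]
gripper_width: 0.0425
grasp_force: 0.0
```

Run:
```python
from h import *
from plant import sensors
s=sensors.sense(); p=s["position"]; y=yaw(s["tcp_rot"]); print(s["t"],p,y)
im,d=cams.snapshot("top"); X=cloud(d,cams.calibration("top"))
print("stack",near(X,d,(.4969,-.3719),.098,.12,.14)); print("pan",near(X,d,(.4969,-.3719),.12,.042,.058))
print("carton/R",near(X,d,(.63,-.13),.098,.072,.088))
plan(p,y,[((.6237,-.177,.074),-97.49)])
cv2.imwrite("pics/t3.png",cv2.resize(im[90:250,250:430],None,fx=3,fy=3))
```

```text
12.45 [ 0.6244464  -0.17812628  0.15742049] -97.42138257991891
stack [ 4.9440e-01 -3.7490e-01  1.4030e-01  1.0750e-01  8.6785e+00  1.2900e-01
  3.8800e+02]
pan [ 4.9680e-01 -3.7050e-01  1.8090e-01  1.3820e-01  9.2849e+00  5.0900e-02
  9.9400e+02]
carton/R [ 6.27500e-01 -1.24800e-01  1.71200e-01  1.56000e-02  2.92971e+01
  7.96000e-02  1.50000e+01]
[ 0.624 -0.177  0.074] -97.49
    -0.006 -0.007 0.556 0.0 2.0
```

View pics/t3.png

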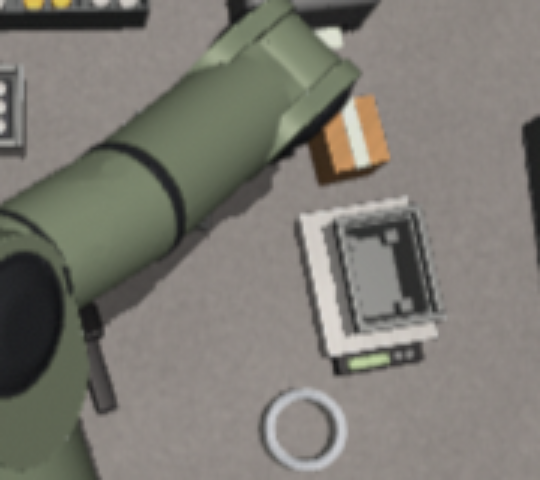

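Crop: the first tote stands on the pan, rim around (388,265) in the crop, offset about 3–4 mm from the pan centre by measurement. That is within tolerance.

Request:
apply_moves --motion "0.5 -0.006 -0.007 0.3 0; 0.5 -0.006 -0.007 0.556 0; 0.5 -0.006 -0.007 0.556 0; 0.5 -0.006 -0.007 0.556 0; 0 -0.006 -0.007 0.556 0; 0 -0.006 -0.007 0.556 0; 0 -0.006 -0.007 0.556 0; 0 -0.006 -0.007 0.556 0; 0 -0.006 -0.007 0.556 0" --force 80

```text
t: 13.62
position: [0.6239, -0.1758, 0.0739]
tcp_rot: [0.998, -0.065, 0.001, -0.001]
ft_force: [-4.1, 4.6, 21.2]
gripper_width: 0.0099
grasp_force: 77.5
```

Request:
apply_moves --motion "0 0 0 -0.15 0; 0 0 0 -0.3 0; 0 0 0 -0.6 0; 0 0 0 -1 0; 0 0 0 -1 0; 0 0 0 -1 0"

```text
t: 14.38
position: [0.623, -0.1761, 0.2223]
tcp_rot: [0.998, -0.065, 0.0, -0.0]
ft_force: [-0.5, 0.4, -2.0]
gripper_width: 0.0084
grasp_force: 78.7
```

Run:
```python
from h import *
from plant import sensors
s=sensors.sense(); p=s["position"]; y=yaw(s["tcp_rot"]); print(s["t"],p,y)
a=8.68; r=np.radians(a); n=np.array([np.sin(r),-np.cos(r)])
g=np.array([.4944,-.3749])+.0475*n
plan(p,y,[((p[0],p[1],.265),y),((*g,.265),a-90)])
```

```text
14.375 [ 0.62295033 -0.17606321  0.22233828] -97.4437183919833
[ 0.623 -0.176  0.265] -97.4437183919833
    0.0 0.0 -0.284 -0.0 1.0
[ 0.502 -0.422  0.265] -81.32
    -0.295 0.865 -0.0 -0.045 3.0
    -0.413 0.815 -0.0 -0.045 3.0
```

Request:
apply_moves --motion "0 0 0 -0.284 0; 0 0 0 -0.284 0; 0 -0.295 0.865 -0.284 -0.045; 0 -0.295 0.865 -0.284 -0.045; 0 -0.295 0.865 -0.284 -0.045; 0 -0.295 0.865 -0.284 -0.045"

```text
t: 15.12
position: [0.5618, -0.2994, 0.2635]
tcp_rot: [1.0, 0.005, -0.001, -0.0]
ft_force: [0.8, 0.4, -1.8]
gripper_width: 0.0082
grasp_force: 79.3
```

Request:
apply_moves --motion "0 -0.413 0.815 0 -0.045; 0 -0.413 0.815 0 -0.045; 0 -0.413 0.815 0 -0.045; 0 -0.413 0.815 0 -0.045; 0 -0.413 0.815 0 -0.045; 0 -0.413 0.815 0 -0.045"

```text
t: 15.88
position: [0.5031, -0.4205, 0.2643]
tcp_rot: [0.997, 0.078, 0.0, -0.0]
ft_force: [-0.4, -0.1, -1.1]
gripper_width: 0.0087
grasp_force: 79.3
```

Run:
```python
from h import *
from plant import sensors
s=sensors.sense(); p=s["position"]; y=yaw(s["tcp_rot"]); print(s["t"],p,y,s["ft_force"])
im,d=cams.snapshot("top"); X=cloud(d,cams.calibration("top"))
r=np.radians(y);e=np.array([np.cos(r),np.sin(r)])
tilt(X,d,p[:2]-.0475*e,y+90,p[2]+.003,lambda u,v:v<.0)
plan(p,y,[((.5016,-.4219,.175),-81.32)])
im,d=cams.snapshot("top");cv2.imwrite("pics/t4.png",cv2.resize(im[120:250,300:460],None,fx=4,fy=4))
```

```text
15.875 [ 0.5030929  -0.42050217  0.26426298] -81.10601219680483 [-0.36708559 -0.13626451 -1.08716331]
slope(rad) u,v [-0.102 -0.188] z 0.2716 n 61 u 0.0416 0.071 v 0.0007 0.0512
[ 0.502 -0.422  0.175] -81.32
    -0.011 0.008 0.595 0.001 2.0
```

Run:
```python
from h import *
s,d2=cams.snapshot("side"); np.save("pics/s4.npy",d2)
a=cv2.resize(s[60:200,240:400],(480,420)); b=cv2.resize(cv2.imread("pics/t4.png"),(320,260))
o=np.zeros((420,800,3),np.uint8); o[:,:480]=a; o[:260,480:]=b; cv2.imwrite("pics/c4.png",o)
X=cloud(d2,cams.calibration("side"))
r=np.radians(-81.1);e=np.array([np.cos(r),np.sin(r)])
tilt(X,d2,np.array([.5031,-.4205])-.0475*e,8.9,.267,lambda u,v:v<-.02)
```

```text
slope(rad) u,v [ 0.012 -0.131] z 0.2626 n 143 u -0.0728 0.0681 v -0.0196 0.0562
```

View pics/c4.png

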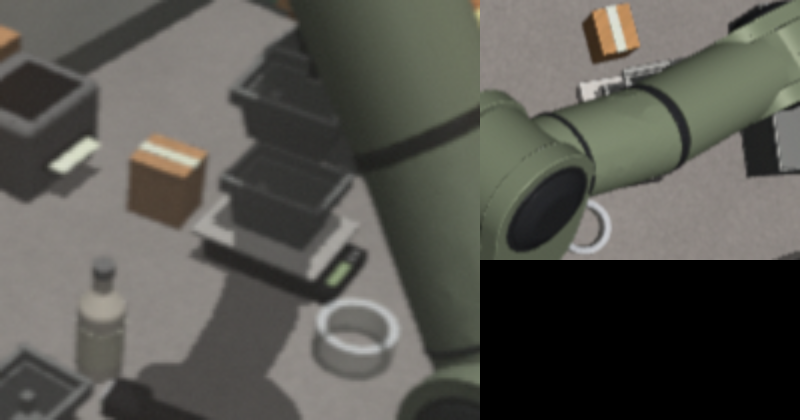

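Picture: the held tote is above the stack at about (290,90) in the side crop, tilted with its far side low by about 0.13 rad. I'll ease it in with a small offset and watch the force.

Request:
apply_moves --motion "0 -0.011 -0.025 0.15 0; 0 -0.011 -0.025 0.3 0; 0 -0.011 -0.025 0.38 0; 0 -0.011 -0.025 0.44 0; 0 -0.011 -0.025 0.49 0; 0 -0.011 -0.025 0.53 0; 0 -0.011 -0.025 0.53 0"

```text
t: 16.9
position: [0.4996, -0.4186, 0.1848]
tcp_rot: [0.997, 0.076, -0.0, -0.0]
ft_force: [-0.8, -0.2, -2.0]
gripper_width: 0.0083
grasp_force: 79.4
```

Request:
apply_moves --motion "0 0 0.008 0.04 0; 0 0 0.015 0.08 0; 0 0 0.02 0.11 0; 0 0 0.02 0.11 0"

```text
t: 17.4
position: [0.5, -0.4215, 0.1681]
tcp_rot: [0.997, 0.076, -0.0, -0.0]
ft_force: [0.2, 0.8, -1.7]
gripper_width: 0.0081
grasp_force: 80.3
```

Run:
```python
from h import *
from plant import sensors
s=sensors.sense(); p=s["position"]; y=yaw(s["tcp_rot"]); print(s["t"],p,y,s["ft_force"])
s,d2=cams.snapshot("side")
X=cloud(d2,cams.calibration("side"))
r=np.radians(y);e=np.array([np.cos(r),np.sin(r)])
tilt(X,d2,p[:2]-.0475*e,y+90,p[2]+.002,lambda u,v:v<-.02)
```

```text
17.4 [ 0.49999801 -0.42149004  0.16814955] -81.24967795608408 [ 0.24818035  0.75624869 -1.69397581]
slope(rad) u,v [-0.002 -0.145] z 0.1669 n 159 u -0.0724 0.0695 v -0.0144 0.0579
```

Request:
apply_moves --motion "0 0 0 0.03 0; 0 0 0 0.055 0; 0 0 0 0.075 0; 0 0 0 0.085 0; 0 0 0 0.085 0"

```text
t: 18.08
position: [0.5006, -0.424, 0.158]
tcp_rot: [0.997, 0.076, 0.001, 0.002]
ft_force: [-0.2, -4.9, 23.2]
gripper_width: 0.0086
grasp_force: 97.6
```

Run:
```python
from h import *
from plant import sensors
s=sensors.sense(); p=s["position"]; y=yaw(s["tcp_rot"]); print(s["t"],p,y,s["ft_force"])
s,d2=cams.snapshot("side")
X=cloud(d2,cams.calibration("side"))
r=np.radians(y);e=np.array([np.cos(r),np.sin(r)])
tilt(X,d2,p[:2]-.0475*e,y+90,p[2]+.002,lambda u,v:v<-.02)
```

```text
18.075 [ 0.50060412 -0.42398684  0.15797033] -81.29579822891709 [-0.23176967 -4.92671995 23.15584311]
slope(rad) u,v [-0.012 -0.056] z 0.1562 n 129 u -0.0717 0.0711 v -0.017 0.056
```

Request:
apply_moves --motion "0 0 0 0.01 0; 0.5 0 0 0.01 0; 0.5 0 0 0.01 0; 0.5 0 0 0.01 0; 0.5 0 0 0.01 0"

```text
t: 18.75
position: [0.5001, -0.4215, 0.154]
tcp_rot: [0.997, 0.076, -0.0, -0.0]
ft_force: [0.2, 0.2, 0.5]
gripper_width: 0.0423
grasp_force: 0.0
```

Request:
apply_moves --motion "0.5 0 0 -0.2 0; 0.5 0 0 -0.5 0; 0.5 0 0 -0.9 0; 0.5 0 0 -0.9 0; 0.5 0 0 -0.9 0"

```text
t: 19.38
position: [0.5001, -0.4213, 0.2889]
tcp_rot: [0.997, 0.076, 0.0, -0.0]
ft_force: [0.7, -0.2, -0.9]
gripper_width: 0.0423
grasp_force: 0.0
```

Run:
```python
from h import *
from plant import sensors
s=sensors.sense(); p=s["position"]; y=yaw(s["tcp_rot"]); print(s["t"],p,y)
im,d=cams.snapshot("side"); X=cloud(d,cams.calibration("side"))
tilt(X,d,np.array([.4944,-.3749]),8.7,.16,lambda u,v:v<-1)
a=-84.906; r=np.radians(a+90); e=np.array([np.cos(r),np.sin(r)])
g=np.array([.5012,.1076])+.0475*e; print(g)
plan(p,y,[((*g,.285),a+90),((*g,.16),a+90)])
```

```text
19.375 [ 0.50010775 -0.42131811  0.28892807] -81.23449470575511
slope(rad) u,v [-0.041  0.003] z 0.1537 n 202 u -0.0748 0.0679 v -0.0562 0.0529
[0.54851239 0.11181752]
[0.549 0.112 0.285] 5.093999999999994
    0.215 -0.866 0.007 -0.12 3.0
    0.519 -0.726 0.007 -0.12 3.0
    0.749 -0.484 0.007 -0.12 3.0
    0.875 -0.175 0.007 -0.12 3.0
[0.549 0.112 0.16 ] 5.093999999999994
    0.0 0.0 0.833 -0.0 3.0
```

Request:
apply_moves --motion "0.5 0.215 -0.866 0 -0.12; 0.5 0.215 -0.866 0 -0.12; 0.5 0.215 -0.866 0 -0.12; 0.5 0.215 -0.866 0 -0.12"

```text
t: 19.92
position: [0.5122, -0.2878, 0.2887]
tcp_rot: [0.965, 0.262, -0.0, -0.0]
ft_force: [0.1, -0.5, -0.2]
gripper_width: 0.0431
grasp_force: 0.0
```

Request:
apply_moves --motion "0.5 0.519 -0.726 0 -0.12; 0.5 0.519 -0.726 0 -0.12; 0.5 0.519 -0.726 0 -0.12; 0.5 0.519 -0.726 0 -0.12"

```text
t: 20.42
position: [0.5243, -0.156, 0.2891]
tcp_rot: [0.899, 0.437, -0.0, 0.0]
ft_force: [0.2, -0.9, -0.2]
gripper_width: 0.0428
grasp_force: 0.0
```

Request:
apply_moves --motion "0.5 0.749 -0.484 0 -0.12; 0.5 0.749 -0.484 0 -0.12; 0.5 0.749 -0.484 0 -0.12; 0.5 0.749 -0.484 0 -0.12"

```text
t: 20.92
position: [0.5365, -0.0236, 0.2891]
tcp_rot: [0.802, 0.597, -0.0, 0.0]
ft_force: [-0.4, 0.1, -0.1]
gripper_width: 0.0424
grasp_force: 0.0
```

Request:
apply_moves --motion "0.5 0.875 -0.175 0 -0.12; 0.5 0.875 -0.175 0 -0.12; 0.5 0.875 -0.175 0 -0.12; 0.5 0.875 -0.175 0 -0.12; 0.5 0.875 -0.175 0 -0.12; 0.5 0.875 -0.175 0 -0.12"

```text
t: 21.68
position: [0.5485, 0.1099, 0.2894]
tcp_rot: [0.676, 0.737, -0.0, 0.0]
ft_force: [-0.1, 0.5, 0.1]
gripper_width: 0.0425
grasp_force: 0.0
```

Run:
```python
from h import *
from plant import sensors
s=sensors.sense(); p=s["position"]; y=yaw(s["tcp_rot"]); print(s["t"],p,y)
im,d=cams.snapshot("top"); X=cloud(d,cams.calibration("top"))
for n in("top","side"):
    im,d=cams.snapshot(n); X=cloud(d,cams.calibration(n))
    print(n,near(X,d,(.4944,-.3749),.098,.151,.172))
    tilt(X,d,np.array([.4944,-.3749]),8.7,.16,lambda u,v:v<-1)
    near(X,d,(.4944,-.3749),.098,.12,.14)
    if n=="top": print(near(X,d,(.5012,.1076),.098,.072,.088))
plan(p,y,[((.5485,.1118,.16),5.09)])
```

```text
21.675 [0.54852456 0.10985967 0.28935489] 4.986282988030481
top [ 4.9480e-01 -3.8160e-01  1.4080e-01  1.0740e-01  9.1428e+00  1.5950e-01
  3.9500e+02]
slope(rad) u,v [ 0.005 -0.004] z 0.1596 n 287 u -0.071 0.069 v -0.058 0.0475
[4.9250e-01 3.6900e-02 4.5100e-02 1.1000e-03 3.2827e+00 7.7900e-02
 5.0000e+00]
side [ 4.9160e-01 -3.8060e-01  1.4110e-01  1.1520e-01  6.7759e+00  1.5780e-01
  3.0000e+02]
slope(rad) u,v [-0.023  0.013] z 0.1541 n 210 u -0.0744 0.0667 v -0.057 0.0525
[0.548 0.112 0.16 ] 5.09
    0.013 0.001 0.862 -0.001 3.0
```

Request:
apply_moves --motion "0.35 0.013 0 0.4 0; 0.35 0.013 0 0.8 0; 0.35 0.013 0 0.86 0; 0.35 0.013 0 0.86 0; 0.35 0.013 0 0.86 0" --force 30

```text
t: 22.45
position: [0.5493, 0.1136, 0.1624]
tcp_rot: [0.675, 0.738, 0.001, 0.001]
ft_force: [-0.3, 0.3, -0.2]
gripper_width: 0.0297
grasp_force: 0.0
```

Run:
```python
from h import *
from plant import sensors
s=sensors.sense(); p=s["position"]; y=yaw(s["tcp_rot"]); print(s["t"],p,y)
im,d=cams.snapshot("side"); X=cloud(d,cams.calibration("side"))
print(near(X,d,(.5012,.1076),.098,.068,.088))
plan(p,y,[((.5485,.1118,.074),5.09)])
```

```text
22.45 [0.54933585 0.11358853 0.16238971] 5.144972596047418
[ 4.98400e-01  1.09300e-01  1.45000e-01  1.07600e-01 -8.59841e+01
  7.79000e-02  4.22000e+02]
[0.548 0.112 0.074] 5.09
    -0.011 -0.007 0.589 0.0 2.0
```

Request:
apply_moves --motion "0.35 -0.011 -0.007 0.3 0; 0.35 -0.011 -0.007 0.585 0; 0.35 -0.011 -0.007 0.585 0; 0.35 -0.011 -0.007 0.585 0; 0 -0.011 -0.007 0.585 0; 0 -0.011 -0.007 0.585 0; 0 -0.011 -0.007 0.585 0; 0 -0.011 -0.007 0.585 0" --force 30

```text
t: 23.5
position: [0.5481, 0.112, 0.0745]
tcp_rot: [0.675, 0.738, 0.001, 0.0]
ft_force: [-3.6, -1.4, 15.2]
gripper_width: 0.0121
grasp_force: 29.0
```

Request:
apply_moves --motion "0 0 0 0 0; 0 0 0 -0.15 0; 0 0 0 -0.3 0; 0 0 0 -0.6 0; 0 0 0 -1 0; 0 0 0 -1 0; 0 0 0 -1 0" --force 80

```text
t: 24.38
position: [0.5471, 0.112, 0.2231]
tcp_rot: [0.674, 0.738, 0.001, -0.0]
ft_force: [-0.7, -0.0, -1.4]
gripper_width: 0.0085
grasp_force: 79.3
```

Run:
```python
from h import *
from plant import sensors
s=sensors.sense(); p=s["position"]; y=yaw(s["tcp_rot"]); print(s["t"],p,y)
r=np.radians(y);e=np.array([np.cos(r),np.sin(r)])
for n in("side","top"):
    im,d=cams.snapshot(n); X=cloud(d,cams.calibration(n))
    tilt(X,d,p[:2]-.0475*e,y+90,p[2]+.003,lambda u,v:v<-.02)
a=9; r=np.radians(a); n=np.array([np.sin(r),-np.cos(r)])
g=np.array([.4945,-.3810])+.0475*n; print(g)
plan(p,y,[((.55,.07,.305),5),((*g,.305),a-90)])
```

```text
24.375 [0.5471498  0.11203702 0.22306329] 5.17817943329972
slope(rad) u,v [-0.002 -0.091] z 0.2213 n 250 u -0.0721 0.074 v -0.0195 0.0548
slope(rad) u,v [ 0.019 -0.076] z 0.2231 n 60 u -0.0703 -0.0506 v -0.02 0.0511
[ 0.50193064 -0.4279152 ]
[0.55  0.07  0.305] 5
    -0.281 -0.006 -0.546 0.001 2.0
[ 0.502 -0.428  0.305] -81
    -0.82 -0.152 -0.0 0.119 3.0
    -0.818 0.159 -0.0 0.119 3.0
    -0.703 0.448 -0.0 0.119 3.0
    -0.49 0.674 -0.0 0.119 3.0
```

Request:
apply_moves --motion "0 -0.281 0 -0.546 0; 0 -0.281 0 -0.546 0; 0 -0.281 0 -0.546 0; 0 -0.281 0 -0.546 0"

```text
t: 24.98
position: [0.5506, 0.0703, 0.303]
tcp_rot: [0.674, 0.738, -0.001, -0.001]
ft_force: [0.0, 0.3, -2.0]
gripper_width: 0.0078
grasp_force: 79.3
```

Request:
apply_moves --motion "0 -0.82 -0.152 0 0.119; 0 -0.82 -0.152 0 0.119; 0 -0.82 -0.152 0 0.119; 0 -0.82 -0.152 0 0.119"

```text
t: 25.48
position: [0.5392, -0.0539, 0.3033]
tcp_rot: [0.8, 0.601, -0.001, -0.001]
ft_force: [0.2, 0.7, -1.7]
gripper_width: 0.0081
grasp_force: 79.4
```

Request:
apply_moves --motion "0 -0.818 0.159 0 0.119; 0 -0.818 0.159 0 0.119; 0 -0.818 0.159 0 0.119; 0 -0.818 0.159 0 0.119"

```text
t: 25.98
position: [0.5284, -0.1777, 0.3036]
tcp_rot: [0.897, 0.442, -0.0, -0.001]
ft_force: [0.1, 1.1, -2.1]
gripper_width: 0.008
grasp_force: 79.5
```

Request:
apply_moves --motion "0 -0.703 0.448 0 0.119; 0 -0.703 0.448 0 0.119; 0 -0.703 0.448 0 0.119; 0 -0.703 0.448 0 0.119"

```text
t: 26.48
position: [0.5176, -0.302, 0.3038]
tcp_rot: [0.963, 0.268, -0.0, -0.001]
ft_force: [0.5, 0.4, -1.0]
gripper_width: 0.008
grasp_force: 79.6
```

Request:
apply_moves --motion "0 -0.49 0.674 0 0.119; 0 -0.49 0.674 0 0.119; 0 -0.49 0.674 0 0.119; 0 -0.49 0.674 0 0.119; 0 -0.49 0.674 0 0.119; 0 -0.49 0.674 0 0.119"

```text
t: 27.22
position: [0.5064, -0.4269, 0.3046]
tcp_rot: [0.996, 0.084, 0.0, -0.0]
ft_force: [-1.4, -0.2, -2.2]
gripper_width: 0.0079
grasp_force: 79.8
```

Run:
```python
from h import *
from plant import sensors
s=sensors.sense(); p=s["position"]; y=yaw(s["tcp_rot"]); print(s["t"],p,y,s["ft_force"])
r=np.radians(y);e=np.array([np.cos(r),np.sin(r)])
im,d=cams.snapshot("side"); X=cloud(d,cams.calibration("side"))
tilt(X,d,p[:2]-.0475*e,y+90,p[2]+.003,lambda u,v:v<-.02)
plan(p,y,[((.5019-.006*e[0],-.4279-.006*e[1],.215),-81)])
plan(p,y,[((.5019,-.4279,.215),-81)])
```

```text
27.225 [ 0.50641632 -0.42690432  0.30460925] -80.37657606607273 [-1.35731077 -0.19559268 -2.24755901]
slope(rad) u,v [ 0.008 -0.092] z 0.3016 n 128 u -0.0508 0.0693 v -0.019 0.0568
[ 0.501 -0.422  0.215] -81
    -0.031 -0.038 0.597 0.003 2.0
[ 0.502 -0.428  0.215] -81
    -0.031 0.002 0.597 0.003 2.0
```

Request:
apply_moves --motion "0 -0.031 -0.035 0.15 0.003; 0 -0.031 -0.035 0.32 0.003; 0 -0.031 -0.035 0.42 0.003; 0 -0.031 -0.035 0.5 0.003; 0 -0.031 -0.035 0.57 0.003; 0 -0.031 -0.035 0.63 0.003; 0 -0.031 -0.035 0.68 0.003; 0 -0.031 -0.035 0.7 0.003; 0 -0.031 -0.035 0.7 0.003"

```text
t: 28.4
position: [0.5001, -0.4239, 0.1994]
tcp_rot: [0.997, 0.078, -0.0, 0.0]
ft_force: [0.5, 0.3, -1.4]
gripper_width: 0.0082
grasp_force: 79.8
```

Request:
apply_moves --motion "0 0 0 0.03 0; 0 0 0 0.055 0; 0 0 0 0.075 0; 0 0 0 0.075 0"

```text
t: 28.9
position: [0.5003, -0.4251, 0.1894]
tcp_rot: [0.997, 0.078, 0.001, 0.001]
ft_force: [-0.6, -3.0, 13.3]
gripper_width: 0.0082
grasp_force: 84.7
```

Run:
```python
from h import *
from plant import sensors
s=sensors.sense(); p=s["position"]; y=yaw(s["tcp_rot"]); print(s["t"],p,y,s["ft_force"])
r=np.radians(y);e=np.array([np.cos(r),np.sin(r)])
im,d=cams.snapshot("side"); X=cloud(d,cams.calibration("side"))
tilt(X,d,p[:2]-.0475*e,y+90,p[2]+.003,lambda u,v:v<-.02)
```

```text
28.9 [ 0.5002951  -0.42514475  0.18944137] -81.1017070081654 [-0.59817612 -3.00841116 13.31526188]
slope(rad) u,v [ 0.013 -0.075] z 0.189 n 146 u -0.0736 0.0689 v -0.0169 0.0577
```

Request:
apply_moves --motion "0 0 0 0.012 0; 0 0.01 -0.02 0.012 0; 0 0.015 -0.045 0.012 0; 0 0.02 -0.065 0.012 0; 0 0.02 -0.07 0.012 0; 0 0.02 -0.07 0.012 0"

```text
t: 29.7
position: [0.5011, -0.4182, 0.1905]
tcp_rot: [0.997, 0.077, 0.002, 0.005]
ft_force: [-5.6, -16.4, 37.8]
gripper_width: 0.0078
grasp_force: 87.6
```

Request:
apply_moves --motion "0 0 0 0.012 0; 0 0 0 0.02 0; 0.35 0 0 0.02 0; 0.35 0 0 0.02 0; 0.35 0 0 0.02 0; 0.35 0 0 0.02 0"

```text
t: 30.45
position: [0.5015, -0.4129, 0.1832]
tcp_rot: [0.997, 0.078, -0.0, -0.0]
ft_force: [0.4, -1.5, 0.5]
gripper_width: 0.03
grasp_force: 0.9
```

Request:
apply_moves --motion "0.35 0 0 -0.2 0; 0.35 0 0 -0.5 0; 0.35 0 0 -0.8 0; 0.35 -0.3 0 -0.8 0; 0.35 -0.9 -0.7 -0.8 0; 0.35 -0.9 -0.95 -0.8 0; 0.35 -0.9 -0.95 -0.8 0; 0.35 -0.9 -0.95 -0.8 0; 0.35 -0.9 -0.95 -0.8 0"

```text
t: 31.58
position: [0.3466, -0.2932, 0.3036]
tcp_rot: [0.997, 0.078, 0.0, 0.0]
ft_force: [0.6, 0.0, 0.4]
gripper_width: 0.0302
grasp_force: 0.0
```

Request:
apply_moves --motion "0.35 0 -0.95 0 0; 0.35 0 -0.95 0 0; 0.35 0 -0.95 0 0; 0.35 0 -0.95 0 0; 0.35 0 -0.95 0 0"

```text
t: 32.2
position: [0.3243, -0.1517, 0.3038]
tcp_rot: [0.997, 0.078, 0.001, -0.0]
ft_force: [0.2, -0.9, 0.6]
gripper_width: 0.0297
grasp_force: 0.0
```

Run:
```python
from h import *
from plant import sensors
s=sensors.sense(); p=s["position"]; y=yaw(s["tcp_rot"]); print(s["t"],p,y)
for n in("top","side"):
    im,d=cams.snapshot(n); X=cloud(d,cams.calibration(n)); C=(.496,-.374)
    for z in(.13,.16,.19): print(n,z,near(X,d,C,.098,z-.008,z+.008))
    print("pan",near(X,d,(.4969,-.3719),.13,.042,.058))
    tilt(X,d,np.array(C),8.8,.19,lambda u,v:v<-1)
    cv2.imwrite(f"pics/{n}5.png",cv2.resize(im[90:250,280:440] if n=="top" else im[60:220,240:400],(400,400)))
cv2.imwrite("pics/c5.png",np.hstack([cv2.imread(f"pics/{n}5.png") for n in("top","side")]))
```

```text
32.2 [ 0.32428189 -0.15171511  0.3038445 ] -81.02349625753943
top 0.13 [ 4.93400e-01 -3.76900e-01  1.40200e-01  1.03700e-01  1.01424e+01
  1.29700e-01  1.92000e+02]
top 0.16 [ 4.95200e-01 -3.78900e-01  1.43300e-01  1.02900e-01  1.01276e+01
  1.60100e-01  1.90000e+02]
top 0.19 [ 4.9540e-01 -3.7890e-01  1.4040e-01  1.0570e-01  8.1931e+00  1.8940e-01
  4.0500e+02]
pan [ 5.1580e-01 -3.6710e-01  2.2000e-01  1.3860e-01  9.7857e+00  4.9800e-02
  5.8100e+02]
slope(rad) u,v [-0.001 -0.002] z 0.1894 n 338 u -0.0715 0.0688 v -0.058 0.048
side 0.13 [ 4.91500e-01 -3.71600e-01  1.43600e-01  1.03200e-01  1.25359e+01
  1.28500e-01  1.41000e+02]
side 0.16 [ 4.9000e-01 -3.7460e-01  1.3910e-01  1.1300e-01  8.2129e+00  1.5900e-01
  1.7300e+02]
side 0.19 [ 4.9270e-01 -3.7650e-01  1.4300e-01  1.0920e-01  9.5615e+00  1.8800e-01
  1.5500e+02]
pan [ 5.13400e-01 -3.63400e-01  2.22900e-01  1.44000e-01  1.05164e+01
  4.91000e-02  6.33000e+02]
slope(rad) u,v [ 0.073 -0.029] z 0.1826 n 136 u -0.0748 0.0674 v -0.0556 0.0532
```

View pics/c5.png

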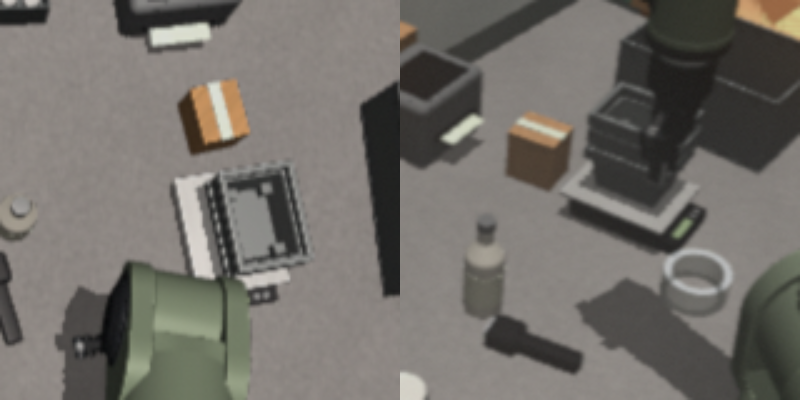

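Picture: the three totes are nested level on the pan, rim at (262,215) in the left half, with rims at 130, 160 and 190 mm. I'll measure the centring more finely.

Run:
```python
from h import *
def edges(X,d,z,tol,H,C,a):
    r=np.radians(a);R=np.array([[np.cos(r),np.sin(r)],[-np.sin(r),np.cos(r)]])
    uv=(X[...,:2]-C)@R.T; m=(d>0)&(abs(X[...,2]-z)<tol)&(abs(uv[...,0])<H[0]+.015)&(abs(uv[...,1])<H[1]+.015); P=uv[m]
    out=[]
    for k in(0,1):
        o=P[:,1-k]; lo=[];hi=[]
        for b in np.arange(-H[1-k]*.8,H[1-k]*.8,.004):
            q=P[(o>=b)&(o<b+.004),k]
            if len(q)>1: lo.append(q.min());hi.append(q.max())
        out+= [np.median(lo),np.median(hi)]
    out=np.array(out); print(z,(out*1000).round(1),"centre mm",((out[::2]+out[1::2])*500).round(1))
C=np.array([.4969,-.3719]); c=cams.calibration("top")
d=np.load("pics/top0.npy"); edges(cloud(d,c),d,.05,.006,(.09,.069),C,8.9)
for _ in range(2):
    im,d=cams.snapshot("top"); edges(cloud(d,c),d,.19,.007,(.07,.052),C,8.9)
print([(r["uv"],r["confidence"]) for r in finder.landmark_of("pan","top")][:1])
```

```text
0.05 [-88.2  88.2 -65.5  69. ] centre mm [0.  1.7]
0.19 [-71.2  65.4 -57.   45.1] centre mm [-2.9 -6. ]
0.19 [-71.4  65.8 -57.1  44.5] centre mm [-2.8 -6.3]Traceback (most recent call last):
  File "<stdin>", line 17, in <module>
NameError: name 'finder' is not defined. Did you mean: 'filter'?
```

Run:
```python
from h import *
C=np.array([.4969,-.3719]); r=np.radians(8.9);R=np.array([[np.cos(r),np.sin(r)],[-np.sin(r),np.cos(r)]])
acc={}
for _ in range(4):
    im,d=cams.snapshot("top"); X=cloud(d,cams.calibration("top")); uv=(X[...,:2]-C)@R.T
    for z in(.13,.16,.19):
        m=(d>0)&(abs(X[...,2]-z)<.007)&(np.abs(uv)<[.085,.07]).all(-1); P=uv[m]
        f=lambda k,s:np.median([s*(s*P[(P[:,1-k]>=b)&(P[:,1-k]<b+.005),k]).max() for b in np.arange(-.04,.04,.005) if ((P[:,1-k]>=b)&(P[:,1-k]<b+.005)).sum()>0])
        acc.setdefault(z,[]).append([f(1,1),f(0,-1),f(0,1)])
for z in acc: print(z,"left edge v, near u, far u (mm)",(np.mean(acc[z],0)*1000).round(1))
```

```text
0.13 left edge v, near u, far u (mm) [ 44.8 -52.4  49.1]
0.16 left edge v, near u, far u (mm) [ 43.  -72.6  54.3]
0.19 left edge v, near u, far u (mm) [ 44.8 -71.7  66. ]
```

All rims align to within 2 mm, but the stack sits about 7–9 mm off along pan y (limit 12). I'll push it over gently with the closed fingers flat against the rims.

Run:
```python
from h import *
from plant import sensors
s=sensors.sense(); p=s["position"]; y=yaw(s["tcp_rot"])
d=np.load("pics/top0.npy"); X=cloud(d,cams.calibration("top"))
m=(d>0)&(abs(X[...,0]-.5)<.12)&(X[...,1]<-.45)&(X[...,1]>-.75)&(X[...,2]>.02); S=X[m]; print("bin y max",S[:,1].max() if len(S) else None,S[:,2].max() if len(S) else None)
plan(p,y,[((.5094,-.4712,.305),-81.1),((.5094,-.4712,.142),-81.1)])
```

```text
bin y max -0.45000565198884795 0.1506266183559846
[ 0.509 -0.471  0.305] -81.1
    0.299 0.762 -0.004 -0.0 3.0
    0.299 0.762 -0.004 -0.0 3.0
    0.298 0.762 -0.004 -0.0 3.0
[ 0.509 -0.471  0.142] -81.1
    0.0 0.0 0.543 -0.0 2.0
    0.0 0.0 0.543 -0.0 2.0
```

Request:
apply_moves --motion "0 0.299 0.762 0 0; 0 0.299 0.762 0 0; 0 0.299 0.762 0 0; 0 0.299 0.762 0 0"

```text
t: 33.1
position: [0.386, -0.2614, 0.3025]
tcp_rot: [0.997, 0.076, -0.002, 0.001]
ft_force: [-1.3, 0.6, 0.7]
gripper_width: -0.0001
grasp_force: 0.0
```

Request:
apply_moves --motion "0 0.299 0.762 0 0; 0 0.299 0.762 0 0; 0 0.299 0.762 0 0; 0 0.299 0.762 0 0"

```text
t: 33.6
position: [0.4472, -0.3649, 0.3026]
tcp_rot: [0.997, 0.077, -0.001, 0.0]
ft_force: [-1.4, 0.4, 0.1]
gripper_width: -0.0
grasp_force: 0.0
```

Request:
apply_moves --motion "0 0.299 0.762 0 0; 0 0.299 0.762 0 0; 0 0.299 0.762 0 0; 0 0.299 0.762 0 0; 0 0.299 0.762 0 0"

```text
t: 34.22
position: [0.5102, -0.4688, 0.304]
tcp_rot: [0.997, 0.078, 0.0, -0.0]
ft_force: [-0.3, 0.7, -0.0]
gripper_width: 0.0007
grasp_force: 0.0
```

Run:
```python
from h import *
from plant import sensors
s=sensors.sense(); p=s["position"]; y=yaw(s["tcp_rot"]); print(s["t"],p,y)
d=np.load("pics/top0.npy"); X=cloud(d,cams.calibration("top"))
m=(d>0)&(abs(X[...,0]-.5)<.12)&(X[...,1]<-.40)&(X[...,1]>-.75)&(X[...,2]>.09); print("bin",X[m][:,1].max(),X[m][:,2].max())
plan(p,y,[((.5094,-.4712,.142),-81.1)])
```

```text
34.225 [ 0.51020029 -0.46877185  0.3039684 ] -80.99776081008724
bin -0.5935813588294062 0.1506266183559846
[ 0.509 -0.471  0.142] -81.1
    -0.004 0.008 0.54 0.0 2.0
    -0.004 0.008 0.54 0.0 2.0
```

Request:
apply_moves --motion "0 -0.004 0.012 0.35 0; 0 -0.004 0.012 0.7 0; 0 -0.004 0.012 0.9 0; 0 -0.004 0.012 0.9 0; 0 -0.004 0.012 0.9 0"

```text
t: 34.85
position: [0.5102, -0.4722, 0.1704]
tcp_rot: [0.997, 0.078, 0.001, 0.001]
ft_force: [-0.3, -1.5, 0.3]
gripper_width: -0.0001
grasp_force: 0.0
```

Request:
apply_moves --motion "0 0 0 0.18 0; 0 0 0 0.18 0; 0 0 -0.06 0.18 0; 0 0 -0.1 0.18 0; 0 0 -0.13 0.18 0; 0 0 -0.15 0.18 0; 0 0 -0.15 0.18 0"

```text
t: 35.72
position: [0.5067, -0.4499, 0.1428]
tcp_rot: [0.997, 0.078, 0.001, 0.001]
ft_force: [1.4, -2.8, 5.6]
gripper_width: -0.0002
grasp_force: 0.0
```

```bash
cat >> h.py <<'E'
def lefts():
    C=np.array([.4969,-.3719]); r=np.radians(8.9);R=np.array([[np.cos(r),np.sin(r)],[-np.sin(r),np.cos(r)]]); acc={}
    for _ in range(2):
        im,d=cams.snapshot("top"); X=cloud(d,cams.calibration("top")); uv=(X[...,:2]-C)@R.T
        for z in(.13,.16,.19):
            P=uv[(d>0)&(abs(X[...,2]-z)<.007)&(np.abs(uv)<[.085,.07]).all(-1)]
            acc.setdefault(z,[]).append(np.median([P[(P[:,0]>=b)&(P[:,0]<b+.005),1].max() for b in np.arange(-.05,.05,.005) if ((P[:,0]>=b)&(P[:,0]<b+.005)).sum()>0] or [np.nan]))
    print("left edges mm",{z:(np.mean(a)*1000).round(1) for z,a in acc.items()})
E
python3 - <<'E'
from h import *
from plant import sensors
s=sensors.sense(); p=s["position"]; print(s["t"],p,yaw(s["tcp_rot"]),s["ft_force"])
lefts()
E
```

```text
35.725 [ 0.50665458 -0.44991339  0.1428199 ] -81.04487245935285 [ 1.35878728 -2.82554084  5.60343931]
left edges mm {0.13: np.float64(nan), 0.16: np.float64(nan), 0.19: np.float64(nan)}
```

Run:
```python
from h import *
im,d=cams.snapshot("side"); X=cloud(d,cams.calibration("side"))
for z in (.13,.16,.19): print(near(X,d,(.496,-.376),.098,z-.008,z+.008))
tilt(X,d,np.array([.496,-.376]),8.8,.187,lambda u,v:(v<-.03)|(u<-.05))
cv2.imwrite("pics/s6.png",cv2.resize(im[70:200,270:400],(780,600)[::-1] if 0 else (600,600)))
```

```text
[ 4.88500e-01 -3.55800e-01  1.42100e-01  1.05400e-01  1.07608e+01
  1.28400e-01  2.07000e+02]
[ 4.85300e-01 -3.75100e-01  1.63400e-01  1.37700e-01 -8.45982e+01
  1.60200e-01  2.11000e+02]
[ 4.92200e-01 -3.43400e-01  1.45400e-01  1.42500e-01  4.68186e+01
  1.87900e-01  2.37000e+02]
slope(rad) u,v [ 0.931 -0.259] z 0.1423 n 34 u 0.0515 0.0665 v -0.012 0.0556
```

View pics/s6.png

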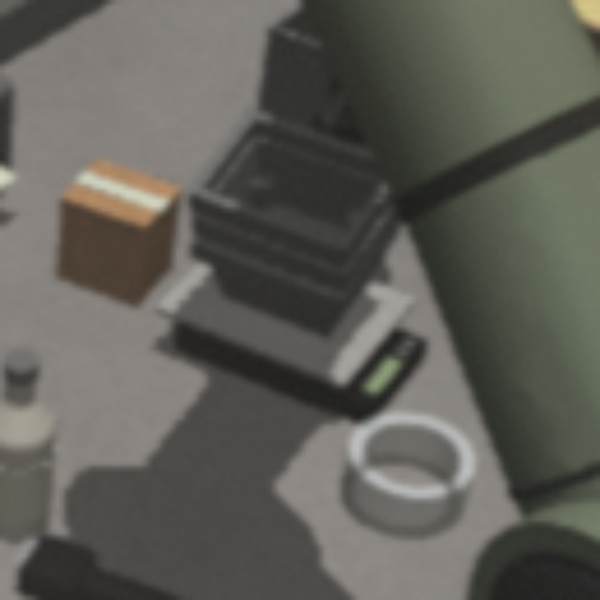

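Picture: the stack, with its rim at about (290,180) in the crop, is still nested but has moved further than intended because the gripper's body met it first. I'll back off and measure.

Request:
apply_moves --motion "0 0 0.15 0 0; 0 0 0.2 0 0; 0 0 0.25 0 0; 0 0 0.25 -0.5 0; 0 0 0.25 -0.95 0; 0 0 0.25 -0.95 0; 0 0 0.25 -0.95 0"

```text
t: 36.75
position: [0.5122, -0.4869, 0.2846]
tcp_rot: [0.997, 0.078, 0.001, 0.0]
ft_force: [0.3, 0.6, -1.5]
gripper_width: -0.0002
grasp_force: 0.0
```

Request:
apply_moves --motion "0 -0.8 -0.8 -0.1 0; 0 -0.8 -0.8 -0.1 0; 0 -0.8 -0.8 -0.1 0; 0 -0.8 -0.8 -0.1 0; 0 -0.8 -0.8 -0.1 0"

```text
t: 37.38
position: [0.3754, -0.3866, 0.298]
tcp_rot: [0.997, 0.078, -0.0, -0.0]
ft_force: [0.8, -0.4, -1.0]
gripper_width: -0.0002
grasp_force: 0.0
```

Request:
apply_moves --motion "0 -0.4 -1 0 0; 0 -0.4 -1 0 0; 0 -0.4 -1 0 0; 0 -0.4 -1 0 0; 0 -0.4 -1 0 0"

```text
t: 38.0
position: [0.2928, -0.2472, 0.2987]
tcp_rot: [0.997, 0.079, 0.0, -0.0]
ft_force: [0.6, 0.6, 0.6]
gripper_width: 0.0001
grasp_force: 0.0
```

Request:
apply_moves --motion "0 0 -0.9 0 0; 0 0 -0.9 0 0; 0 0 -0.9 0 0; 0 0 -0.9 0 0; 0 0 -0.9 0 0"

```text
t: 38.62
position: [0.2719, -0.115, 0.2992]
tcp_rot: [0.997, 0.078, 0.0, 0.0]
ft_force: [-0.2, -0.6, 0.0]
gripper_width: 0.0002
grasp_force: 0.0
```

Run:
```python
from h import *
from plant import sensors
s=sensors.sense(); p=s["position"]; print(s["t"],p,yaw(s["tcp_rot"]),s["ft_force"])
lefts()
im,d=cams.snapshot("top"); X=cloud(d,cams.calibration("top"))
for z in(.13,.16,.19): print(near(X,d,(.496,-.362),.098,z-.008,z+.008))
print("pan",near(X,d,(.4969,-.3719),.115,.044,.056))
tilt(X,d,near(X,d,(.496,-.362),.098,.182,.198)[:2],8.8,.19,lambda u,v:v<-1)
```

```text
38.625 [ 0.27188088 -0.11500368  0.29923475] -81.07054767433279 [-0.1960674  -0.58980899  0.04949288]
left edges mm {0.13: np.float64(45.2), 0.16: np.float64(43.9), 0.19: np.float64(45.6)}
[ 4.9260e-01 -3.7170e-01  1.3800e-01  9.2000e-02  8.9099e+00  1.2990e-01
  1.8700e+02]
[ 4.9200e-01 -3.7500e-01  1.3720e-01  9.7100e-02  9.4643e+00  1.5960e-01
  1.8400e+02]
[ 4.9510e-01 -3.7850e-01  1.4060e-01  1.0730e-01  9.4635e+00  1.8940e-01
  4.1600e+02]
pan [ 4.9660e-01 -3.7100e-01  1.8020e-01  1.3950e-01  8.5221e+00  5.0100e-02
  6.7000e+02]
slope(rad) u,v [-0.002  0.001] z 0.1894 n 367 u -0.0699 0.0702 v -0.0538 0.0539
```

The earlier push only just touched (it moved less than 1 mm), so contact starts at about v = -78 mm. I'll go back and push 6–7 mm further.

Run:
```python
from h import *
from plant import sensors
s=sensors.sense(); p=s["position"]; y=yaw(s["tcp_rot"])
plan(p,y,[((.5102,-.4722,.3),-81.07)])
```

```text
[ 0.51  -0.472  0.3  ] -81.07
    0.402 0.864 -0.002 -0.0 3.0
    0.402 0.865 -0.002 -0.0 3.0
    0.401 0.865 -0.002 -0.0 3.0
```

Request:
apply_moves --motion "0 0.402 0.864 0 0; 0 0.402 0.864 0 0; 0 0.402 0.864 0 0; 0 0.402 0.864 0 0"

```text
t: 39.28
position: [0.352, -0.2361, 0.2985]
tcp_rot: [0.997, 0.077, -0.002, 0.002]
ft_force: [0.5, 2.0, 0.2]
gripper_width: 0.0002
grasp_force: 0.0
```

Request:
apply_moves --motion "0 0.402 0.865 0 0; 0 0.402 0.865 0 0; 0 0.402 0.865 0 0; 0 0.402 0.865 0 0"

```text
t: 39.78
position: [0.4306, -0.3555, 0.2977]
tcp_rot: [0.997, 0.077, -0.002, 0.001]
ft_force: [0.5, -0.0, -0.1]
gripper_width: -0.0001
grasp_force: 0.0
```

Request:
apply_moves --motion "0 0.402 0.865 0 0; 0 0.402 0.865 0 0; 0 0.402 0.865 0 0; 0 0.402 0.865 0 0; 0 0.402 0.865 0 0"

```text
t: 40.4
position: [0.51, -0.4707, 0.2988]
tcp_rot: [0.997, 0.078, -0.0, 0.0]
ft_force: [-0.1, -0.1, 0.2]
gripper_width: 0.0
grasp_force: 0.0
```

Request:
apply_moves --motion "0 0 0 0.35 0; 0 0 0 0.7 0; 0 0 0 0.85 0; 0 0 0 0.85 0; 0 0 0 0.85 0"

```text
t: 41.02
position: [0.5109, -0.4718, 0.1736]
tcp_rot: [0.997, 0.078, 0.001, 0.001]
ft_force: [-0.3, -0.2, 1.1]
gripper_width: -0.0001
grasp_force: 0.0
```

Run:
```python
from h import *
from plant import sensors
s=sensors.sense(); p=s["position"]; y=yaw(s["tcp_rot"]); print(s["t"],p,y)
plan(p,y,[((.5067,-.4499,.143),-81.07)])
plan(p,y,[((.5056,-.4435,.143),-81.07)])
```

```text
41.025 [ 0.51087609 -0.47179606  0.1735697 ] -81.05448318756943
[ 0.507 -0.45   0.143] -81.07
    -0.005 -0.149 0.204 0.0 1.0
[ 0.506 -0.444  0.143] -81.07
    -0.005 -0.192 0.204 0.0 1.0
```

Request:
apply_moves --motion "0 -0.005 0 0.2 0; 0 -0.005 0 0.2 0; 0 -0.005 -0.08 0.2 0; 0 -0.005 -0.13 0.2 0; 0 -0.005 -0.15 0.2 0; 0 -0.005 -0.16 0.2 0; 0 -0.005 -0.17 0.2 0; 0 -0.005 -0.18 0.2 0; 0 -0.005 -0.19 0.2 0; 0 -0.005 -0.195 0.2 0"

```text
t: 42.28
position: [0.505, -0.4421, 0.1411]
tcp_rot: [0.997, 0.078, -0.0, -0.0]
ft_force: [0.6, 0.1, -0.3]
gripper_width: 0.0
grasp_force: 0.0
```

Request:
apply_moves --motion "0 0 0 0 0; 0 0 0.05 0 0; 0 0 0.2 0 0; 0 0 0.25 0 0; 0 0 0.3 -0.5 0; 0 0 0.3 -0.95 0; 0 0 0.3 -0.95 0; 0 0 0.3 -0.95 0"

```text
t: 43.28
position: [0.5122, -0.487, 0.2846]
tcp_rot: [0.997, 0.078, 0.001, 0.0]
ft_force: [0.5, 0.4, -0.9]
gripper_width: -0.0001
grasp_force: 0.0
```

Request:
apply_moves --motion "0 -0.8 -0.8 -0.1 0; 0 -0.8 -0.8 -0.1 0; 0 -0.8 -0.8 -0.1 0; 0 -0.8 -0.8 -0.1 0; 0 -0.8 -0.8 -0.1 0"

```text
t: 43.9
position: [0.3755, -0.3865, 0.2981]
tcp_rot: [0.997, 0.078, -0.0, -0.0]
ft_force: [0.6, -0.4, 0.9]
gripper_width: 0.0001
grasp_force: 0.0
```

Request:
apply_moves --motion "0 -0.4 -1 0 0; 0 -0.4 -1 0 0; 0 -0.4 -1 0 0; 0 -0.4 -1 0 0; 0 -0.4 -1 0 0"

```text
t: 44.52
position: [0.293, -0.2472, 0.2988]
tcp_rot: [0.997, 0.079, 0.0, -0.0]
ft_force: [0.3, -0.4, -0.6]
gripper_width: 0.0001
grasp_force: 0.0
```

Request:
apply_moves --motion "0 0 -0.9 0 0; 0 0 -0.9 0 0; 0 0 -0.9 0 0; 0 0 -0.9 0 0; 0 0 -0.9 0 0"

```text
t: 45.15
position: [0.272, -0.1148, 0.2993]
tcp_rot: [0.997, 0.078, 0.0, 0.0]
ft_force: [1.2, -0.2, -0.0]
gripper_width: 0.0001
grasp_force: 0.0
```

Run:
```python
from h import *
from plant import sensors
s=sensors.sense(); p=s["position"]; print(s["t"],p)
lefts()
im,d=cams.snapshot("top"); X=cloud(d,cams.calibration("top"))
for z in(.13,.16,.19): print(near(X,d,(.496,-.372),.098,z-.008,z+.008))
tilt(X,d,near(X,d,(.496,-.372),.098,.182,.198)[:2],8.8,.19,lambda u,v:v<-1)
```

```text
45.15 [ 0.27204707 -0.11484498  0.29926823]
left edges mm {0.13: np.float64(44.9), 0.16: np.float64(44.6), 0.19: np.float64(46.1)}
[ 4.9300e-01 -3.7100e-01  1.3890e-01  8.9500e-02  8.4907e+00  1.3010e-01
  1.8700e+02]
[ 4.9190e-01 -3.7760e-01  1.3610e-01  1.0300e-01  8.8628e+00  1.6000e-01
  1.7800e+02]
[ 4.95000e-01 -3.77900e-01  1.41500e-01  1.06500e-01  1.03007e+01
  1.89500e-01  4.11000e+02]
slope(rad) u,v [-0.007  0.001] z 0.1896 n 356 u -0.0703 0.07 v -0.0527 0.0533
```

Contact is now pinned down at the fully shut finger's face, v ≈ -71 mm. One last push, 6 mm past that.

Request:
apply_moves --motion "0 0.402 0.864 0 0; 0 0.402 0.864 0 0; 0 0.402 0.864 0 0; 0 0.402 0.864 0 0"

```text
t: 45.8
position: [0.3522, -0.2358, 0.2986]
tcp_rot: [0.997, 0.078, -0.001, 0.002]
ft_force: [-0.4, 0.3, 0.7]
gripper_width: 0.0
grasp_force: 0.0
```

Request:
apply_moves --motion "0 0.402 0.865 0 0; 0 0.402 0.865 0 0; 0 0.402 0.865 0 0; 0 0.402 0.865 0 0"

```text
t: 46.3
position: [0.4308, -0.3554, 0.2978]
tcp_rot: [0.997, 0.077, -0.002, 0.001]
ft_force: [-1.4, -0.2, 0.1]
gripper_width: -0.0
grasp_force: 0.0
```

Request:
apply_moves --motion "0 0.402 0.865 0 0; 0 0.402 0.865 0 0; 0 0.402 0.865 0 0; 0 0.402 0.865 0 0; 0 0.402 0.865 0 0"

```text
t: 46.92
position: [0.5101, -0.4705, 0.2988]
tcp_rot: [0.997, 0.078, -0.0, 0.0]
ft_force: [0.1, 0.2, -0.9]
gripper_width: -0.0003
grasp_force: 0.0
```

Request:
apply_moves --motion "0 0 0 0.35 0; 0 0 0 0.7 0; 0 0 0 0.85 0; 0 0 0 0.85 0; 0 0 0 0.85 0"

```text
t: 47.55
position: [0.511, -0.4716, 0.1736]
tcp_rot: [0.997, 0.078, 0.001, 0.001]
ft_force: [-0.9, -0.2, 0.2]
gripper_width: -0.0001
grasp_force: 0.0
```

Request:
apply_moves --motion "0 -0.005 0 0.2 0; 0 -0.005 -0.08 0.2 0; 0 -0.005 -0.15 0.2 0; 0 -0.005 -0.18 0.2 0; 0 -0.005 -0.195 0.2 0; 0 -0.005 -0.205 0.2 0; 0 -0.005 -0.215 0.2 0; 0 -0.005 -0.225 0.2 0; 0 -0.005 -0.235 0.2 0; 0 -0.005 -0.235 0.2 0"

```text
t: 48.8
position: [0.5043, -0.4361, 0.1413]
tcp_rot: [0.997, 0.078, -0.0, -0.0]
ft_force: [0.9, 0.3, -0.1]
gripper_width: -0.0
grasp_force: 0.0
```

Request:
apply_moves --motion "0 0 0.02 0 0; 0 0 0.1 0 0; 0 0 0.25 0 0; 0 0 0.3 0 0; 0 0 0.34 -0.5 0; 0 0 0.34 -0.95 0; 0 0 0.34 -0.95 0; 0 0 0.34 -0.95 0"

```text
t: 49.8
position: [0.5124, -0.4869, 0.2847]
tcp_rot: [0.997, 0.078, 0.001, 0.0]
ft_force: [-0.8, 0.5, 0.1]
gripper_width: 0.0001
grasp_force: 0.0
```

Request:
apply_moves --motion "0 -0.8 -0.8 -0.1 0; 0 -0.8 -0.8 -0.1 0; 0 -0.8 -0.8 -0.1 0; 0 -0.8 -0.8 -0.1 0; 0 -0.8 -0.8 -0.1 0"

```text
t: 50.42
position: [0.3756, -0.3864, 0.2981]
tcp_rot: [0.997, 0.078, -0.0, -0.0]
ft_force: [0.6, -0.6, -0.0]
gripper_width: 0.0001
grasp_force: 0.0
```

Request:
apply_moves --motion "0 -0.4 -1 0 0; 0 -0.4 -1 0 0; 0 -0.4 -1 0 0; 0 -0.4 -1 0 0; 0 -0.4 -1 0 0"

```text
t: 51.05
position: [0.2931, -0.247, 0.2988]
tcp_rot: [0.997, 0.079, 0.0, -0.0]
ft_force: [0.4, 0.4, 0.5]
gripper_width: -0.0001
grasp_force: 0.0
```

Request:
apply_moves --motion "0 0 -0.9 0 0; 0 0 -0.9 0 0; 0 0 -0.9 0 0; 0 0 -0.9 0 0; 0 0 -0.9 0 0"

```text
t: 51.68
position: [0.2722, -0.1147, 0.2993]
tcp_rot: [0.997, 0.078, 0.0, 0.0]
ft_force: [-0.3, -0.0, 0.6]
gripper_width: -0.0001
grasp_force: 0.0
```

Run:
```python
from h import *
from plant import sensors
s=sensors.sense(); p=s["position"]; print(s["t"],p)
lefts()
im,d=cams.snapshot("top"); X=cloud(d,cams.calibration("top"))
for z in(.13,.16,.19): print(near(X,d,(.496,-.372),.098,z-.008,z+.008))
tilt(X,d,near(X,d,(.496,-.372),.098,.182,.198)[:2],8.8,.19,lambda u,v:v<-1)
cv2.imwrite("pics/t9.png",cv2.resize(im[50:270,180:450],None,fx=2.7,fy=2.7))
```

```text
51.675 [ 0.27215911 -0.11469459  0.29925002]
left edges mm {0.13: np.float64(44.7), 0.16: np.float64(43.6), 0.19: np.float64(45.4)}
[ 4.9280e-01 -3.7060e-01  1.3710e-01  8.9300e-02  9.5013e+00  1.3000e-01
  1.8600e+02]
[ 4.9240e-01 -3.7860e-01  1.3730e-01  1.0290e-01  9.6992e+00  1.6040e-01
  1.9100e+02]
[ 4.9490e-01 -3.7820e-01  1.4000e-01  1.0730e-01  8.8725e+00  1.8950e-01
  4.0400e+02]
slope(rad) u,v [-0.002 -0.004] z 0.1893 n 354 u -0.07 0.07 v -0.0536 0.0537
```

View pics/t9.png

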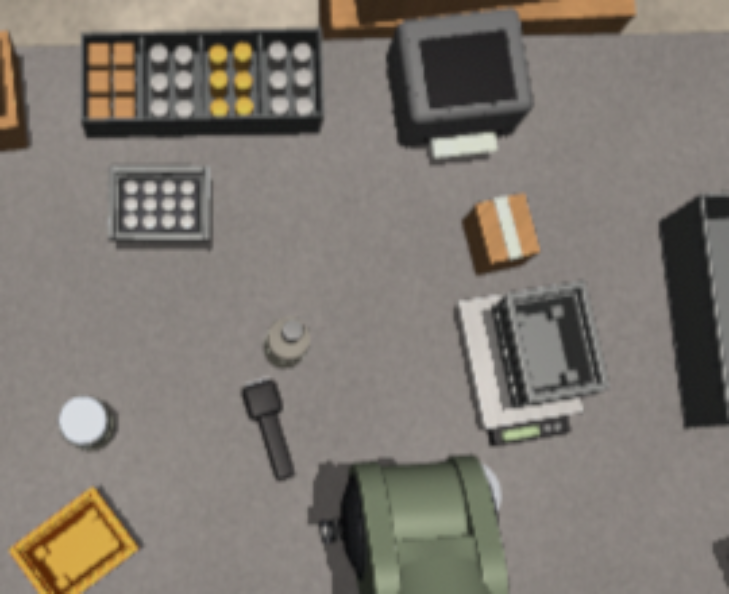

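Picture: the stack is level and nested on the pan, rim at (550,343). The full tote (160,205), bottle, can, scanner and carton are all in place. The stack is within tolerance, at roughly -3 and -8 mm against a limit of 12, and the rims align within about 2 mm. Handing in.

```bash
python3 -c "
from plant import robot
print(robot.sign_off())"
```

```text
the job is handed in; nothing more can be done
None
```

I handed the job in with the three empty totes nested level on the scale pan, measured about 3 mm and 8 mm off its centre (limit 12 mm); my attempts to push the stack closer to centre did not move it, and the sign-off gave no verdict.

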